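Rehang the lift-off door of the sample cabinet

ROBOT

A 6-joint arm with a two-finger parallel gripper is mounted at the origin on a cart in front of the work surface, level with it; the furniture and walls round the work are solid. World frame = base frame: x ahead of the robot, y to its left, z up, the work surface at z = 0. Lengths are in m, angles in rad, forces in N, time in s.
With the tool pointing down it reaches from about 0.35 to 0.775 m from the base axis. Payload 7.3 kg.
Tool frame: the origin (TCP) lies midway between the tips of the shut fingers; the grasp point (between the pads) lies 19 mm behind it (robot.tcp_to_grasp is the distance from the TCP to the grasp point, in m); x points along the fingers, z is the direction in which the jaws open and shut, and the axes are right-handed (so a half turn about x gives the same grasp; the last joint's range is limited). The gripper opens to 92 mm and grips with 3 to 60 N. Pads are 19 mm wide; open, the fingers measure 130 mm over their backs; the gripper's body (75 mm by 190 mm) begins 47 mm behind the grasp point.
Start: joints at [1.074, 0.342, 1.524, -0, 1.275, -0.146], TCP at [0.18, 0.493, 0.227] pointing down, gripper open.
Joint ranges: [-2.53, 2.53], [-0.77, 2.02], [0.04, 2.7], [-1, 4.14], [0.28, 2.66], [-3.11, 3.11]. Speed limits (rad/s): [2.57, 2.57, 3.14, 3.14, 3.14, 3.14].

INTERFACE

Orientations are given as [roll, pitch, yaw] about the fixed x, y, z axes, in that order (R = Rz(yaw) Ry(pitch) Rx(roll)).
In Python, from cell import robot gives the robot as it stands.
- The arm moves only by the tool move_arm, never from a script. Its argument "deltas" is a list of rows, each an object with "dp": the shift along the tool's x, y, z in m, a list of three; "turn": the turn, a rotation vector about the tool's x, y, z in degrees, a list of three. A call has 1 to 10 rows; each row is the pose to reach, as a shift and turn from the pose commanded when the call began, along the tool's axes at that moment; what a row does not reach only later rows make up. A row lasts 1/10 s, in which the tool goes at most 50 mm and 8.59 degrees, less where a joint would pass 70% of its speed; a pose out of reach is approached as far as the arm can. A call with a gripper value outside its range is refused whole. "hand" is the finger opening in m, from 0 to 0.0918, set as the call begins (left out, the last holds). The fingers move at their own pace and stop on an object; "squeeze" is the grip in N (left out, the last holds). Time passes only in rows, so rows that repeat a pose let the fingers close. It gives the time, the measured TCP pose, the force and the opening at its end, in the units of the state.
- robot.observe(): the state, without advancing time (a new reading comes with each control period).
- robot.read_camera(name): name is "scene" or "top"; returns (picture, depth): 384x512x3 uint8, red, green, blue; 384x512 float32, m along the optical axis (not along the pixel's ray), 0 where there is no reading.
- robot.camera_info(name): a dict with "fx", "fy", "cx", "cy" (pixels), "R" (3x3) and "t" (3): a world point X has camera coordinates R X + t. Camera axes: x right, y down, z forward; pixel columns grow to the right and rows downward; lengths in m; the calibration is good to about 2 mm. A picture is of the moment at which its call begins. camera_info takes no time and is no camera call.
- robot.hand_in(): hands the job in, once; it reports no verdict.
The state is a dict: "time": time; "qpos": joint angles; "qvel": joint speeds; "joint_efforts": joint torques, N m; "tool_pos": TCP position; "tool_rot": TCP orientation; "contact_force": force on the tool from outside, world axes, zero at the start; "torque": the same for the moment, N m; "opening": finger opening in m.
Only numpy, scipy, OpenCV 4.12 (cv2) and the standard library are available. Lean on these libraries where they do the work, as an engineer would, in place of code of your own. Each camera call takes 0.05 s, during which the arm holds its last target.

TASK

The small white sample cabinet has lost its blue lift-off door, which is parked upright in the grey slotted stand. Lift the door out by its orange tab, hang it standing open on the cabinet's two brass hinge pins by feeling gently for the pins (the hinge plate may have shifted sideways), lower it until both knuckles sit fully down, let go, and then gently swing the door shut against its rubber strip. Never force the door or knock the cabinet hard, do not drop the door, and leave the other things on the table where they are.

Things in the scene. Friction and masses are not known exactly. Their poses are not given: they have to be found in the camera images.
- cabinet: Fixed white cabinet, 60 (x) x 130 (y) x 132 high, open front facing its -x, yaw within 0.15 rad of facing the robot. Origin: centre of its underside; z up. A steel hinge plate on the right (-y) end of its front carries two upright brass pins, one above the other on one vertical axis, nominally at x = -44, y = -50 mm here (14 mm before the front face).
- pin_low (a point): Nominal foot of the lower pin, 30 mm above the table. Pins: 8 mm dia, 16 mm long, the upper 3 mm tapering to a 6 mm flat tip, each on a bracket 6 mm thick, 7.5 mm in radius. The hinge plate is clamped in slots: both pins really stand up to 10 mm either way along cabinet y from nominal, not measured, to be felt or seen; x and z are exact.
- pin_high (a point): Nominal foot of the upper pin, 100 mm above the table; same sideways shift. Its bracket hangs over the lower pin, so bring the open door in level from the front or right with knuckle bottoms 3 to 30 mm above the pin tips (lower knuckle between lower tip and upper bracket), then lower.
- strip (a point): Middle of the front face of the rubber strip that stops the shut door: 8 wide x 100 tall, 9.5 mm out from the cabinet front; it yields by up to 5 mm at about 1 N per mm.
- door: Loose upright door, 140 to 240 g, blue frame, amber pane, 8 thick (x) x 80 (y) x 100 high; orange tab on top. Origin: on the hinge axis, level with the panel's lower edge. +y runs to the free edge (panel y = 13 to 93 mm), -x is the outer face. Shut, its axes equal the cabinet's; it opens by +yaw towards the robot (+1.57: 90 deg open, straight out). Turns with light friction, stays where left.
- tab (a point): Centre of the orange lifting tab, 8 thick (door x) x 30 (door y) x 28 high, at door (0, 47, 114) mm; 134 mm above the table when hung, 124 mm in the stand. Pinch it across the thickness from above. The tab and the panel below it are equally thick.
- knuckle_low (a point): Bottom centre of the lower knuckle, on the door's hinge axis: ring 18 mm outside dia, 10 mm bore, 16 mm tall, open through. When hung it rests on the lower bracket.
- knuckle_high (a point): Bottom centre of the upper knuckle, same ring, 70 mm above the lower one.
- free_edge (a point): Middle of the door's free edge, at door (0, 93, 50) mm.
- stand: Fixed grey parking stand 60 (x) x 70 (y) x 36 high, origin: centre of its underside. Slot along its y, 10 mm wide, floor 10 mm above the table, in which the door stands upright with its hinge edge away from the robot (door yaw = stand yaw, 1.57 +- 0.35). Lift at least 27 mm to clear.
- blue_cap_bottle: Bystander: white bottle with a blue cap, 54 dia x 110 mm; origin at its underside. Leave it alone.
- tip_box: Bystander: blue pipette-tip box, 70x100x62 mm; origin at its underside. Leave it alone.
- lab_timer: Bystander: white digital timer, 28x66x58 mm; origin at its underside. Leave it alone.
- small_beaker: Bystander: small plastic beaker, 54 dia x 62 mm; origin at its underside. Leave it alone.
- tape: Bystander: roll of beige tape, 61 dia x 19 mm; origin at its underside. Leave it alone.
- mould: Bystander: small metal mould, 29x39x11 mm; origin at its underside. Leave it alone.

How it is judged:
By the outcome, as a careful person would: the job done as asked, in the order asked, and still so for the second after the job is handed in, with the robot touching nothing.
It also fails if it takes over 72 s, if anything falls off the work surface, if the arm or the gripper's body presses on something with over 40 N, if the wrist force passes 120 N, or if a joint passes its speed limit or range.

## Working session

There is one attempt and no reset: what is moved stays moved. The work goes in short steps, Python scripts to look and compute and a tool call to move; the robot and the scene stay as the last step left them, time stands still between calls to the robot, and variables do not carry over. Pictures are saved under pics/ and viewed, and the job is handed in when it is done.

Besides the shell and the picture viewer there is one more tool, called after "Request:" as a command line: name --argument value ..., lists and objects as JSON in quotes. move_arm: Moves the arm, as the interface text tells. Its arguments: {"type":"object","properties":{"deltas":{"type":"array"},"hand":{"type":"number"},"squeeze":{"type":"number"}},"required":["deltas"]}

```bash
ls; mkdir -p pics
python3 - <<'E'
from cell import robot
import cv2,numpy as np
s=robot.observe();print({k:np.round(v,3) for k,v in s.items()})
print(robot.tcp_to_grasp)
for n in("scene","top"):
    p,d=robot.read_camera(n);cv2.imwrite(f"pics/{n}0.png",p[:,:,::-1]);np.savez(f"pics/{n}0.npz",p=p,d=d)
    print(n,robot.camera_info(n))
E
```

```text
pics
{'time': np.float64(0.0), 'qpos': array([ 1.074,  0.343,  1.525, -0.   ,  1.275, -0.146]), 'qvel': array([-0.   ,  0.   ,  0.001,  0.   ,  0.   , -0.   ]), 'joint_efforts': array([ 1.0000e-03, -4.3124e+01, -2.4422e+01,  7.2000e-02,  5.6000e-02,
       -0.0000e+00]), 'tool_pos': array([0.18 , 0.493, 0.226]), 'tool_rot': array([ 3.018,  1.569, -2.045]), 'contact_force': array([ 0.229, -0.74 , -0.97 ]), 'torque': array([-0.005, -0.007, -0.027]), 'opening': np.float64(0.092)}
0.0188
scene {'fx': 496.0944401249035, 'fy': 496.0944401249035, 'cx': 257.35988218228135, 'cy': 185.98200107506568, 'R': array([[ 0.64673048, -0.76261903, -0.01232469],
       [-0.3507347 , -0.28300989, -0.89268728],
       [ 0.6772923 ,  0.58165077, -0.45050808]]), 't': array([-0.34904011,  0.22658332,  0.95573626])}
top {'fx': 440.3530464641643, 'fy': 440.3530464641643, 'cx': 262.968467587217, 'cy': 191.00666756631125, 'R': array([[ 0.02441273, -0.99957961,  0.01564048],
       [-0.99352124, -0.02599585, -0.11063346],
       [ 0.11099354, -0.01283829, -0.9937382 ]]), 't': array([-0.07670101,  0.47827697,  1.10823934])}
```

View pics/scene0.png

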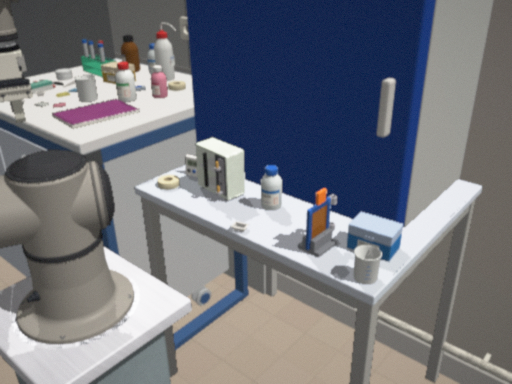

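View pics/top0.png

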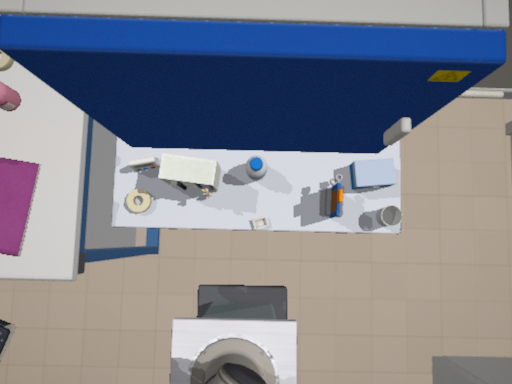

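Run:
```python
import cv2,numpy as np
a=cv2.imread("pics/top0.png");b=cv2.imread("pics/scene0.png")
def c(im,x0,y0,w,h,s):return cv2.resize(im[y0:y0+h,x0:x0+w],None,fx=s,fy=s,interpolation=cv2.INTER_CUBIC)
cv2.imwrite("pics/c1.png",np.hstack([c(a,150,145,80,65,5),c(a,315,165,80,65,5)]))
cv2.imwrite("pics/c2.png",np.hstack([c(b,185,130,65,80,6),c(b,295,180,65,80,6)]))
```

```text
(no output)
```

View pics/c1.png

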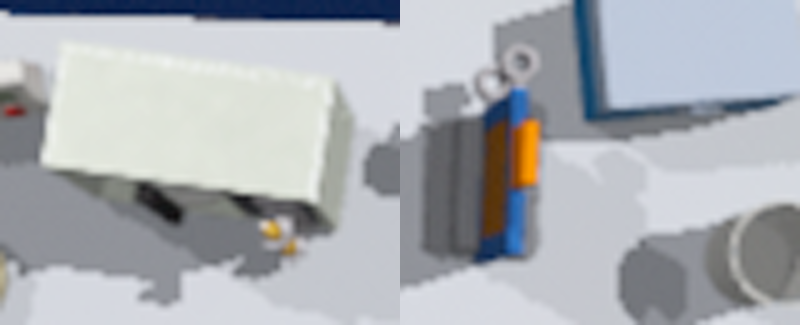

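View pics/c2.png

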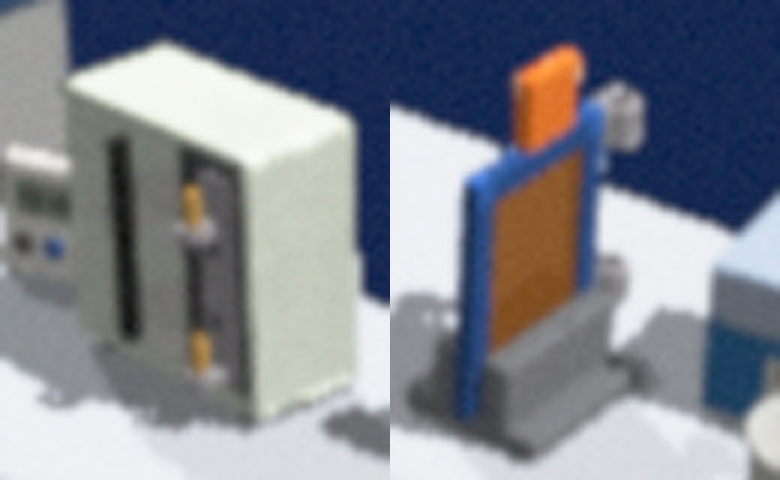

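```bash
cat > h.py <<'E'
import numpy as np,cv2
from cell import robot
CI={n:robot.camera_info(n) for n in("scene","top")}
def world(n,d):
    c=CI[n];v,u=np.mgrid[:384,:512]
    P=np.stack([(u-c['cx'])/c['fx']*d,(v-c['cy'])/c['fy']*d,d],-1)
    return (P-c['t'])@c['R']   # R^T (P-t)
def ray(n,u,v):
    c=CI[n];r=c['R'].T@np.array([(u-c['cx'])/c['fx'],(v-c['cy'])/c['fy'],1.]);o=-c['R'].T@c['t'];return o,r/np.linalg.norm(r)
def onz(n,u,v,z):
    o,r=ray(n,u,v);return o+r*(z-o[2])/r[2]
def proj(n,X):
    c=CI[n];p=c['R']@np.asarray(X,float)+c['t'];return np.array([c['fx']*p[0]/p[2]+c['cx'],c['fy']*p[1]/p[2]+c['cy']])
def tri(u1,u2):
    (o1,r1),(o2,r2)=ray("scene",*u1),ray("top",*u2)
    A=np.stack([r1,-r2],1);t=np.linalg.lstsq(A,o2-o1,rcond=None)[0];a=o1+r1*t[0];b=o2+r2*t[1];return (a+b)/2,np.linalg.norm(a-b)
def load(n,k):
    z=np.load(f"pics/{n}{k}.npz");return z['p'],z['d']
def snap(k,names=("scene","top")):
    for n in names:
        p,d=robot.read_camera(n);cv2.imwrite(f"pics/{n}{k}.png",p[:,:,::-1]);np.savez(f"pics/{n}{k}.npz",p=p,d=d)
E
python3 - <<'E'
from h import *
np.set_printoptions(precision=4,suppress=True)
for n in("top","scene"):
    p,d=load(n,0);W=world(n,d);hsv=cv2.cvtColor(p,cv2.COLOR_RGB2HSV)
    ora=(hsv[...,0]>4)&(hsv[...,0]<14)&(hsv[...,1]>200)&(hsv[...,2]>150)
    Z=W[...,2]
    roi=np.zeros((384,512),bool)
    if n=="top": roi[145:210,155:225]=1
    else: roi[135:205,190:250]=1
    top=roi&(abs(Z-.132)<.008)&(d>0)
    pts=W[top];print(n,'cab top',top.sum(),np.median(pts,0))
    m=(top*255).astype(np.uint8);m=cv2.morphologyEx(m,cv2.MORPH_OPEN,np.ones((3,3)))
    r=cv2.minAreaRect(np.array([onz(n,u,v,.132)[:2] for v,u in np.argwhere(m)],np.float32)*1000)
    print('rect',r, cv2.boxPoints(r))
    roi2=np.zeros((384,512),bool)
    if n=="top": roi2[165:230,315:365]=1
    else: roi2[180:260,295:345]=1
    o=ora&roi2;pts=W[o];print('orange',o.sum(),pts.min(0),pts.max(0),np.median(pts,0))
    tt=pts[abs(pts[:,2]-.138)<.004];print('tab top',len(tt),tt.mean(0) if len(tt) else 0)
    br=roi&(hsv[...,0]>12)&(hsv[...,0]<30)&(hsv[...,1]>120)
    k,l,st,c=cv2.connectedComponentsWithStats(br.astype(np.uint8))
    for i in range(1,k): print('brass',st[i],c[i],np.median(W[l==i],0))
E
```

```text
top cab top 1413 [0.5146 0.1166 0.1318]
rect ((514.8134765625, 116.64999389648438), (130.8412628173828, 60.37416458129883), 83.85975646972656) [[477.802   54.8336]
 [537.8298  48.3758]
 [551.825  178.4664]
 [491.7971 184.9242]]Traceback (most recent call last):
  File "<stdin>", line 18, in <module>
    return umr_minimum(a, axis, None, out, keepdims, initial, where)
ValueError: zero-size array to reduction operation minimum which has no identity
```

Run:
```python
from h import *
np.set_printoptions(precision=4,suppress=True)
for n,(v0,v1,u0,u1),(a0,a1,b0,b1) in(("top",(165,230,315,365),(175,205,195,215)),("scene",(180,260,295,345),(135,205,190,250))):
    p,d=load(n,0);W=world(n,d);hsv=cv2.cvtColor(p,cv2.COLOR_RGB2HSV)
    roi=np.zeros((384,512),bool);roi[v0:v1,u0:u1]=1
    ora=roi&((hsv[...,0]<14))&(hsv[...,1]>180)&(p[...,0]>180)
    pts=W[ora];print(n,ora.sum(),pts.min(0),pts.max(0))
    tt=ora&(abs(W[...,2]-.138)<.005);print('tab top',tt.sum(),W[tt].mean(0))
    print(np.argwhere(tt).min(0),np.argwhere(tt).max(0))
    roi=np.zeros((384,512),bool);roi[a0:a1,b0:b1]=1
    br=roi&(hsv[...,0]>12)&(hsv[...,0]<32)&(hsv[...,1]>100)
    k,l,st,c=cv2.connectedComponentsWithStats(br.astype(np.uint8),connectivity=8)
    for i in range(1,k): print('brass',st[i],c[i],np.median(W[l==i],0), W[l==i].max(0))
# knuckles + blue top edge
p,d=load("top",0);W=world("top",d);hsv=cv2.cvtColor(p,cv2.COLOR_RGB2HSV)
roi=np.zeros((384,512),bool);roi[165:230,328:350]=1
bl=roi&(hsv[...,0]>95)&(hsv[...,0]<125)&(hsv[...,1]>150)&(abs(W[...,2]-.11)<.006)
q=W[bl][:,:2]*1000;print('panel top',bl.sum(),cv2.minAreaRect(q.astype(np.float32)))
for k in(.112,.042):
  g=roi&(hsv[...,1]<70)&(abs(W[...,2]-k)<.006)
  print('kn',k,g.sum(),W[g].mean(0),W[g].min(0),W[g].max(0))
# stand: grey
for i in range(170,216,1): print(i,' '.join('%4d'%(1000*z) for z in W[i,326:348,2]))
```

```text
top 1 [ 0.4747 -0.2404  0.1378] [ 0.4747 -0.2404  0.1378]
tab top 1 [ 0.4747 -0.2404  0.1378]
[190 339] [190 339]
brass [203 189   3   4   8] [204.25 190.75] [0.4668 0.0765 0.1138] [0.4727 0.0785 0.1172]
brass [207 194   2   2   4] [207.5 194.5] [0.4656 0.0759 0.0446] [0.4668 0.0771 0.0478]
scene 73 [ 0.447  -0.2513  0.1129] [ 0.4744 -0.2458  0.1405]
tab top 19 [ 0.459  -0.2488  0.1363]
[189 318] [195 324]
brass [216 161   3   6  16] [216.875 163.5  ] [0.469  0.0739 0.1112] [0.4727 0.0761 0.117 ]
brass [217 185   3   7  18] [217.9444 187.8333] [0.4697 0.0739 0.0393] [0.4879 0.0971 0.0485]
panel top 52 ((456.5037841796875, -243.21156311035156), (7.289093971252441, 77.15467071533203), 88.20677947998047)
kn 0.112 23 [ 0.4908 -0.2419  0.1075] [ 0.4492 -0.2507  0.1061] [ 0.5147 -0.236   0.1122]
kn 0.042 39 [ 0.4709 -0.235   0.0377] [ 0.4219 -0.246   0.0361] [ 0.5173 -0.2306  0.0428]
170    0    4   -1   -3    0    0   -4   -1    2    3    0    0   -1    0    4   -2    0    0    0   -2    3   -3
171    7    0   -1    0    0    0    0   -1    0    0    0   -4   -1    0    0    0    0    0  
[... 4334 characters left out ...]
5    1    0    0
210   37   36   36   35   30   28   46   59   73  100  109  111  110    7    8    7    2   -3   -2   -2    0 1155
211   32   33   34   33   29   34   46   61   73  100  110  112  110    8   11    8   -1    2    1   -1    1    0
212   34   35   33   35   23   32   50   71   88   99  110  107  107    9    9    9   -1    2   -1    2    1    0
213   36   37   34   35   19   47   58   72   87  100  110  108  107    9   10   10    1    0   -3    0    0    2
214   32   35   38   34   29   42   59   74   90  100  109  113  108    9    8    7    3    0    1   -4    1    0
215   34   38   36   36   27   43   56   73   88  101  105  109  108    9    5    7   -1    0    0   -2    2    0
```

Run:
```python
from h import *
np.set_printoptions(precision=4,suppress=True)
p,d=load("top",0);W=world("top",d);Z=W[...,2]
def pix(m,z): return np.array([onz("top",u,v,z)[:2] for v,u in np.argwhere(m)])*1000
roi=np.zeros((384,512),bool);roi[165:230,328:350]=1
t=roi&(Z>.1335)&(Z<.145);q=pix(t,.138);print('tab',t.sum(),q.mean(0),q.min(0),q.max(0),cv2.minAreaRect(q.astype(np.float32)))
vx=cv2.fitLine(q.astype(np.float32),cv2.DIST_L2,0,.01,.01).ravel();print(vx,np.arctan2(vx[1],vx[0]))
b=roi&(Z>.105)&(Z<.115);b[:183]=0;b[189:204]=0;q=pix(b,.110);l=cv2.fitLine(q.astype(np.float32),cv2.DIST_L2,0,.01,.01).ravel();print('panel',len(q),l,q.min(0),q.max(0))
k=roi&(Z>.0985)&(Z<.115);k[183:]=0;q=pix(k,.106);print('kn',cv2.minEnclosingCircle(q.astype(np.float32)),q.min(0),q.max(0))
# cabinet: front edge check pins
yaw=-.107;c=np.array([514.8,116.65]);R=np.array([[np.cos(yaw),-np.sin(yaw)],[np.sin(yaw),np.cos(yaw)]])
for z,uvs,uvt in((.1145,(216.9,163.5),(204.25,190.75)),(.0445,(217.94,187.8),(207.5,194.5))):
    X,e=tri(uvs,uvt);print('pin',X,e,'cab',R.T@(X[:2]*1000-c))
    for n,u in(("scene",uvs),("top",uvt)):
        # ray ∩ plane cab x=-44
        o,r=ray(n,*u);nrm=R[:,0];s=((c-44*nrm)/1000-o[:2])@nrm/(r[:2]@nrm);P=o+s*r
        print(n,P,'cab y',(R.T@(P[:2]*1000-c))[1])
```

```text
tab 42 [ 461.1169 -242.2066] [ 446.6571 -245.1546] [ 474.8032 -238.0444] ((460.7190246582031, -241.59364318847656), (28.1352481842041, 7.010832786560059), 0.2727356255054474)
[   0.9998   -0.0174  461.1169 -242.2066] -0.017443972
panel 60 [   0.9996   -0.0268  449.1284 -242.1566] [ 417.8988 -245.8347] [ 494.9149 -238.5917]
kn ((507.5301513671875, -242.57989501953125), 9.843805313110352) [ 497.7563 -251.039 ] [ 517.308  -234.0827]
pin [0.4688 0.0755 0.11  ] 0.0028163072320910726 cab [-41.3736 -45.854 ]
scene [0.4656 0.0702 0.1127] cab y -51.47661060594655
top [0.466  0.0745 0.126 ] cab y -47.08834668957235
pin [0.4671 0.075  0.0411] 0.0032685642955328983 cab [-43.0226 -46.467 ]
scene [0.4657 0.0713 0.043 ] cab y -50.36011158405447
top [0.4662 0.0766 0.0377] cab y -45.02522321390642
```

Run:
```python
from h import *
np.set_printoptions(precision=2,suppress=True)
p,d=load("scene",0);W=world("scene",d);Z=W[...,2]
roi=np.zeros((384,512),bool);roi[130:205,190:250]=1
t=roi&(abs(Z-.132)<.005)
m=cv2.morphologyEx(t.astype(np.uint8),cv2.MORPH_OPEN,np.ones((3,3)))
q=np.array([onz("scene",u,v,.132)[:2] for v,u in np.argwhere(m)])*1000
r=cv2.minAreaRect(q.astype(np.float32));print(m.sum(),r,cv2.boxPoints(r))
# saved crop of pins big
g=cv2.resize(p[150:200,205:235,::-1],None,fx=14,fy=12,interpolation=cv2.INTER_NEAREST);cv2.imwrite("pics/pins.png",g)
pt,_=load("top",0);g=cv2.resize(pt[183:203,192:222,::-1],None,fx=20,fy=20,interpolation=cv2.INTER_NEAREST);cv2.imwrite("pics/pinst.png",g)
# front side-corner (right vertical edge, -y end) : project nominal cabinet corners
yaw=-.107;c=np.array([514.8,116.65]);R=np.array([[np.cos(yaw),-np.sin(yaw)],[np.sin(yaw),np.cos(yaw)]])
for xy in((-30,-65),(-30,65),(30,-65),(30,65)):
  for z in(0,132):
    X=np.r_[c+R@xy,z]/1000;print(xy,z,proj("scene",X),proj("top",X))
for s in(-40,-45,-50,-55,-60):
  for z in (100,116,30,46): print(s,z,proj("scene",np.r_[c+R@(-44,s),z]/1000),proj("top",np.r_[c+R@(-44,s),z]/1000))
```

```text
622 ((538.709228515625, 129.31292724609375), (176.77024841308594, 123.67137908935547), 89.74586486816406) [[476.48  41.2 ]
 [600.15  40.65]
 [600.94 217.42]
 [477.27 217.97]]
(-30, -65) 0 [226.35 202.36] [217.35 191.73]
(-30, -65) 132 [224.23 156.45] [212.42 185.58]
(-30, 65) 0 [196.39 186.64] [168.45 185.22]
(-30, 65) 132 [193.07 142.93] [157.28 178.24]
(30, -65) 0 [243.18 194.88] [220.58 169.43]
(30, -65) 132 [241.9  149.93] [216.09 160.49]
(30, 65) 0 [213. 180.] [171.95 162.96]
(30, 65) 132 [210.49 137.18] [161.31 153.2 ]
-40 100 [214.3  166.72] [202.59 191.56]
-40 116 [213.98 161.01] [201.78 190.82]
-40 30 [215.67 190.92] [205.88 194.55]
-40 46 [215.36 185.49] [205.17 193.9 ]
-45 100 [215.53 167.29] [204.65 191.84]
-45 116 [215.22 161.58] [203.87 191.1 ]
-45 30 [216.88 191.54] [207.82 194.81]
-45 46 [216.58 186.1 ] [207.13 194.16]
-50 100 [216.78 167.86] [206.71 192.11]
-50 116 [216.47 162.14] [205.96 191.38]
-50 30 [218.09 192.16] [209.75 195.06]
-50 46 [217.8  186.71] [209.09 194.42]
-55 100 [218.02 168.44] [208.77 192.38]
-55 116 [217.72 162.71] [208.05 191.66]
-55 30 [219.31 192.79] [211.68 195.32]
-55 46 [219.02 187.33] [211.05 194.68]
-60 100 [219.28 169.02] [210.83 192.66]
-60 116 [218.98 163.28] [210.14 191.94]
-60 30 [220.54 193.42] [213.62 195.58]
-60 46 [220.25 187.95] [213.01 194.94]
```

View pics/pins.png

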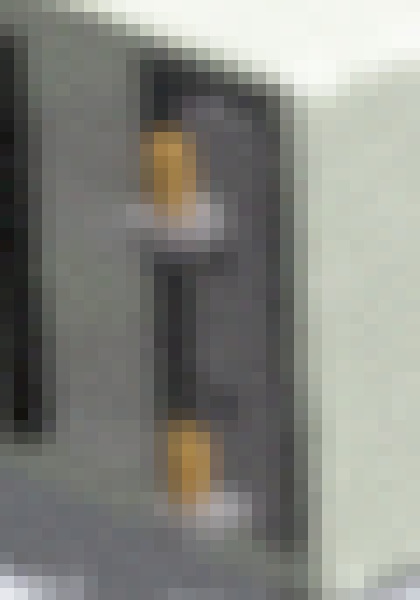

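View pics/pinst.png

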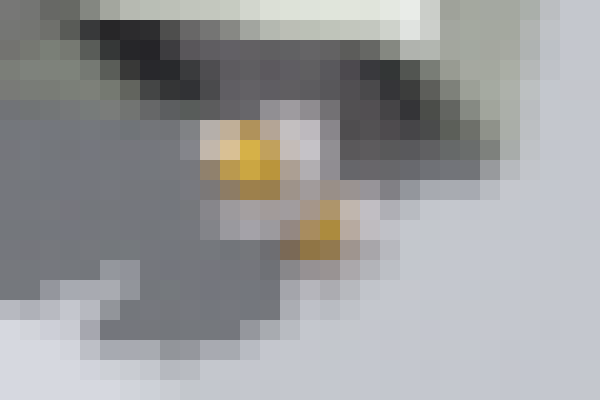

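```bash
cat >> h.py <<'E'
from scipy.spatial.transform import Rotation as Ro
def toolR(s=None):
    s=s or robot.observe();return Ro.from_euler('xyz',s['tool_rot']).as_matrix()
def goal(tcp,jaw):
    """tcp world m, jaw angle: direction of tool z (mod pi) in world xy. prints dp(tool), turn(deg)"""
    s=robot.observe();R=toolR(s)
    best=None
    for k in(0,1):
        a=jaw+k*np.pi;z=np.array([np.cos(a),np.sin(a),0]);x=np.array([0,0,-1.]);y=np.cross(z,x)
        T=np.stack([x,y,z],1);rv=Ro.from_matrix(R.T@T).as_rotvec(degrees=True)
        if best is None or np.linalg.norm(rv)<np.linalg.norm(best): best=rv
    dp=R.T@(np.asarray(tcp)-s['tool_pos'])
    print('dp',np.round(dp,4),'turn',np.round(best,2));return dp,best
def st():
    s=robot.observe();R=toolR(s)
    print('t %.2f'%s['time'],'pos',np.round(s['tool_pos'],4),'F',np.round(s['contact_force'],2),'T',np.round(s['torque'],2),'open %.4f'%s['opening'],'toolz ang %.4f'%np.arctan2(R[1,2],R[0,2]),'x',np.round(R[:,0],3))
E
python3 - <<'E'
from h import *
st();print(np.round(toolR(),3))
goal([.4615,-.243,.20],1.55)
E
```

```text
t 0.10 pos [0.1802 0.4927 0.2261] F [-0.38 -0.03  0.69] T [ 0.04 -0.01  0.  ] open 0.0918 toolz ang 1.2200 x [-0.001 -0.001 -1.   ]
[[-0.001 -0.939  0.344]
 [-0.001  0.344  0.939]
 [-1.     0.    -0.001]]
dp [ 0.0268 -0.517  -0.5942] turn [-18.91  -0.07  -0.02]
```

Request:
move_arm --deltas '[{"dp":[0,-0.34,-0.24],"turn":[-10,0,0]},{"dp":[0,-0.34,-0.24],"turn":[-10,0,0]},{"dp":[0,-0.34,-0.24],"turn":[-10,0,0]},{"dp":[0,-0.34,-0.24],"turn":[-10,0,0]},{"dp":[0,-0.34,-0.24],"turn":[-10,0,0]},{"dp":[0,-0.34,-0.24],"turn":[-10,0,0]},{"dp":[0,-0.34,-0.24],"turn":[-10,0,0]},{"dp":[0,-0.34,-0.24],"turn":[-10,0,0]},{"dp":[0,-0.34,-0.24],"turn":[-10,0,0]}]' --hand 0.05

```text
time: 1.0
tool_pos: [0.419, 0.1475, 0.2265]
tool_rot: [-2.548, 1.57, -1.157]
contact_force: [0.3, 1.5, 0.5]
opening: 0.0502
```

Run:
```python
from h import *
st();goal([.4615,-.243,.19],1.55)
```

```text
t 1.00 pos [0.419  0.1475 0.2265] F [0.33 1.5  0.45] T [0.03 0.03 0.04] open 0.0502 toolz ang 1.3912 x [ 0.    -0.001 -1.   ]
dp [ 0.0369 -0.1116 -0.3766] turn [-9.1  -0.05  0.03]
```

Request:
move_arm --deltas '[{"dp":[0.036,-0.1116,-0.3766],"turn":[-9,0,0]},{"dp":[0.036,-0.1116,-0.3766],"turn":[-9,0,0]},{"dp":[0.036,-0.1116,-0.3766],"turn":[-9,0,0]},{"dp":[0.036,-0.1116,-0.3766],"turn":[-9,0,0]},{"dp":[0.036,-0.1116,-0.3766],"turn":[-9,0,0]},{"dp":[0.036,-0.1116,-0.3766],"turn":[-9,0,0]},{"dp":[0.036,-0.1116,-0.3766],"turn":[-9,0,0]},{"dp":[0.036,-0.1116,-0.3766],"turn":[-9,0,0]},{"dp":[0.036,-0.1116,-0.3766],"turn":[-9,0,0]},{"dp":[0.036,-0.1116,-0.3766],"turn":[-9,0,0]}]'

```text
time: 2.0
tool_pos: [0.4605, -0.2402, 0.1898]
tool_rot: [0.81, 1.569, 2.359]
contact_force: [-0.8, 0.3, -1.3]
opening: 0.0499
```

Run:
```python
from h import *
st();goal([.4615,-.243,.104],1.55)
snap(1,("scene",));cv2.imwrite("pics/s1.png",cv2.resize(cv2.imread("pics/scene1.png")[120:280,250:410],None,fx=3.7,fy=3.7))
```

```text
t 2.00 pos [ 0.4605 -0.2402  0.1898] F [-0.75  0.28 -1.25] T [ 0.05 -0.   -0.01] open 0.0499 toolz ang 1.5491 x [-0.001  0.001 -1.   ]
dp [ 0.0858 -0.0012 -0.0029] turn [-0.05  0.08 -0.09]
```

View pics/s1.png

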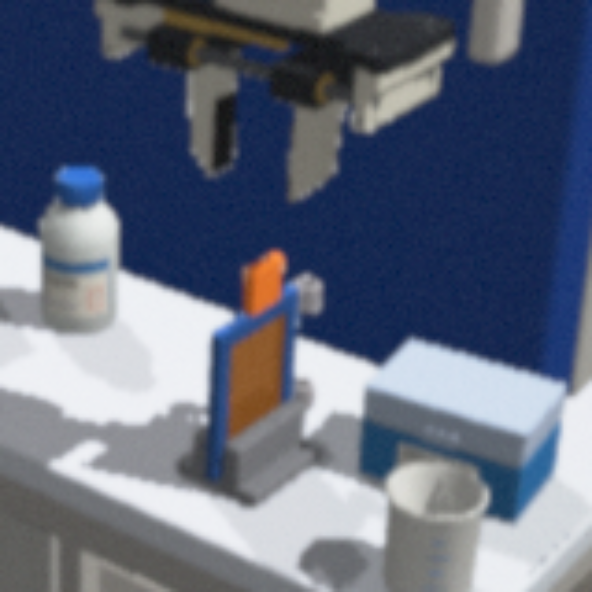

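The picture shows the open fingers centred above the orange tab (about (265,280) in the crop). I descend over it.

Request:
move_arm --deltas '[{"dp":[0.02,0,0]},{"dp":[0.04,0,0]},{"dp":[0.06,0,0]},{"dp":[0.075,0,0]},{"dp":[0.085,0,0]},{"dp":[0.085,0,0]},{"dp":[0.085,0,0]}]'

```text
invalid input
```

Run:
```python
from h import *
st();goal([.4615,-.243,.104],1.55)
snap(2);cv2.imwrite("pics/s2.png",np.hstack([cv2.resize(cv2.imread("pics/scene2.png")[165:265,280:360],None,fx=5,fy=5),cv2.resize(cv2.imread("pics/top2.png")[150:250,300:380],None,fx=5,fy=5)]))
```

```text
t 2.05 pos [ 0.4606 -0.239   0.1901] F [-0.98  0.06 -0.03] T [ 0.05  0.04 -0.  ] open 0.0499 toolz ang 1.5507 x [-0.001  0.001 -1.   ]
dp [ 0.0861 -0.0011 -0.0041] turn [ 0.04  0.08 -0.07]
```

View pics/s2.png

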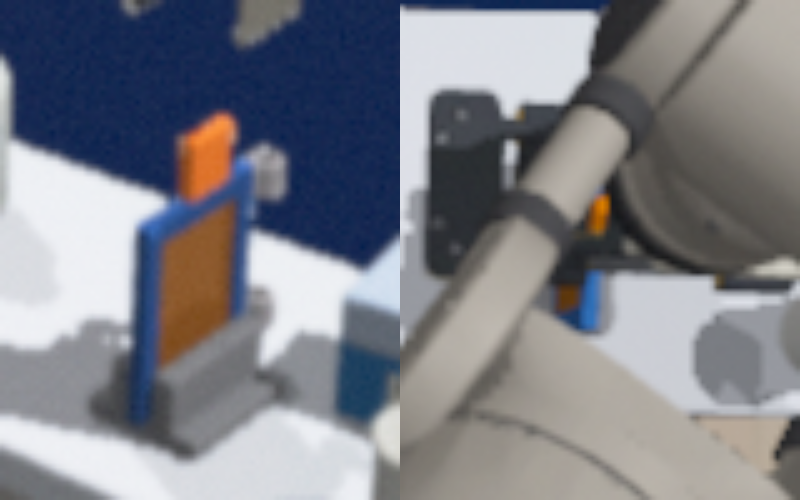

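Request:
move_arm --deltas '[{"dp":[0.02,0,-0.003],"turn":[0,0,0]},{"dp":[0.04,0,-0.003],"turn":[0,0,0]},{"dp":[0.06,0,-0.003],"turn":[0,0,0]},{"dp":[0.075,0,-0.003],"turn":[0,0,0]},{"dp":[0.085,0,-0.003],"turn":[0,0,0]},{"dp":[0.085,0,-0.003],"turn":[0,0,0]},{"dp":[0.085,0,-0.003],"turn":[0,0,0]}]'

```text
time: 2.85
tool_pos: [0.4614, -0.2421, 0.1063]
tool_rot: [-2.025, 1.57, -0.472]
contact_force: [1.3, -0.2, -0.2]
opening: 0.0497
```

Run:
```python
from h import *
st();goal([.4615,-.243,.104],1.55)
snap(2);cv2.imwrite("pics/s3.png",np.hstack([cv2.resize(cv2.imread("pics/scene2.png")[165:265,280:360],None,fx=5,fy=5),cv2.resize(cv2.imread("pics/top2.png")[150:250,300:380],None,fx=5,fy=5)]))
```

```text
t 2.85 pos [ 0.4614 -0.2421  0.1063] F [ 1.34 -0.22 -0.22] T [-0.01 -0.06  0.03] open 0.0497 toolz ang 1.5526 x [ 0.001 -0.    -1.   ]
dp [ 0.0023 -0.0001 -0.0009] turn [ 0.15 -0.02  0.04]
```

View pics/s3.png

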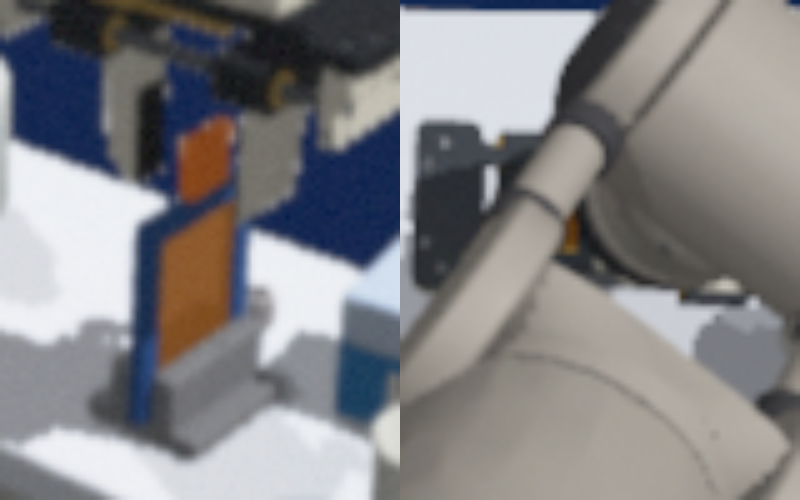

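Fingers straddle the tab. Close gently first.

Request:
move_arm --deltas '[{"dp":[0.001,0,0],"turn":[0,0,0]},{"dp":[0.001,0,0],"turn":[0,0,0]},{"dp":[0.001,0,0],"turn":[0,0,0]},{"dp":[0.001,0,0],"turn":[0,0,0]},{"dp":[0.001,0,0],"turn":[0,0,0]},{"dp":[0.001,0,0],"turn":[0,0,0]}]' --hand 0 --squeeze 6

```text
time: 3.55
tool_pos: [0.461, -0.2426, 0.1047]
tool_rot: [-2.497, 1.571, -0.946]
contact_force: [-1.0, -1.7, -1.1]
opening: 0.0079
```

Run:
```python
from h import *
st()
```

```text
t 3.55 pos [ 0.461  -0.2426  0.1047] F [-0.98 -1.72 -1.12] T [-0.32  0.18 -0.06] open 0.0079 toolz ang 1.5516 x [ 0. -0. -1.]
```

Request:
move_arm --deltas '[{"dp":[0,0,0],"turn":[0,0,0]},{"dp":[0,0,0],"turn":[0,0,0]},{"dp":[-0.005,0,0],"turn":[0,0,0]},{"dp":[-0.01,0,0],"turn":[0,0,0]},{"dp":[-0.02,0,0],"turn":[0,0,0]},{"dp":[-0.03,0,0],"turn":[0,0,0]},{"dp":[-0.04,0,0],"turn":[0,0,0]},{"dp":[-0.05,0,0],"turn":[0,0,0]},{"dp":[-0.05,0,0],"turn":[0,0,0]}]' --squeeze 30

```text
time: 4.45
tool_pos: [0.4617, -0.2427, 0.1565]
tool_rot: [-2.021, 1.568, -0.469]
contact_force: [0.5, 0.5, -2.5]
opening: 0.0079
```

Run:
```python
from h import *
st()
snap(3);cv2.imwrite("pics/s4.png",np.hstack([cv2.resize(cv2.imread("pics/scene3.png")[135:235,280:360],None,fx=5,fy=5),cv2.resize(cv2.imread("pics/top3.png")[150:250,300:380],None,fx=5,fy=5)]))
```

```text
t 4.45 pos [ 0.4617 -0.2427  0.1565] F [ 0.53  0.48 -2.46] T [-0.01  0.03  0.05] open 0.0079 toolz ang 1.5519 x [ 0.003 -0.001 -1.   ]
```

View pics/s4.png

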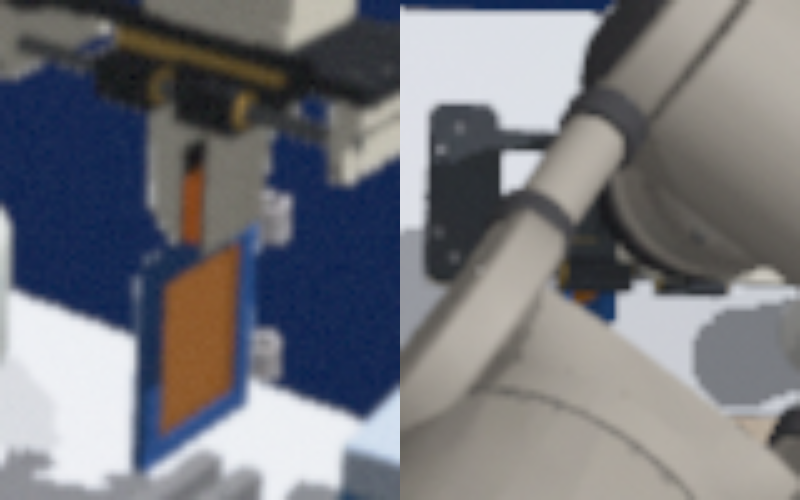

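Door is out of the stand, square in the jaws. Carry it to in front of the cabinet.

Run:
```python
from h import *
st();goal([.385,.085,.150],1.463)
o=onz("top",257,165,.11);print(o)
```

```text
t 4.55 pos [ 0.461  -0.2423  0.1549] F [-0.27 -0.04 -1.73] T [ 0.04  0.01 -0.01] open 0.0080 toolz ang 1.5518 x [ 0.  0. -1.]
dp [0.0049 0.0822 0.3258] turn [5.09 0.01 0.02]
[ 0.53332832 -0.04763066  0.11      ]
```

Request:
move_arm --deltas '[{"dp":[0,0.025,0.015],"turn":[0,0,0]},{"dp":[0,0.05,0.05],"turn":[0,0,0]},{"dp":[0,0.07,0.09],"turn":[1,0,0]},{"dp":[0,0.082,0.13],"turn":[2,0,0]},{"dp":[0,0.082,0.17],"turn":[3,0,0]},{"dp":[0,0.082,0.21],"turn":[4,0,0]},{"dp":[0,0.082,0.25],"turn":[5,0,0]},{"dp":[0,0.082,0.285],"turn":[5.1,0,0]},{"dp":[0,0.082,0.31],"turn":[5.1,0,0]},{"dp":[0,0.082,0.326],"turn":[5.1,0,0]}]'

```text
time: 5.55
tool_pos: [0.3846, 0.0869, 0.1544]
tool_rot: [1.24, 1.57, 2.704]
contact_force: [0.7, -0.3, -3.0]
opening: 0.0075
```

Request:
move_arm --deltas '[{"dp":[0.005,0,0],"turn":[0,0,0]},{"dp":[0.005,0,0],"turn":[0,0,0]},{"dp":[0.005,0,0],"turn":[0,0,0]}]'

```text
time: 5.85
tool_pos: [0.385, 0.0844, 0.1494]
tool_rot: [1.819, 1.57, -3.003]
contact_force: [0.1, -0.9, -1.3]
opening: 0.0082
```

Run:
```python
from h import *
st()
snap(4);cv2.imwrite("pics/s5.png",np.hstack([cv2.resize(cv2.imread("pics/scene4.png")[110:210,170:250],None,fx=5,fy=5),cv2.resize(cv2.imread("pics/top4.png")[150:250,165:245],None,fx=5,fy=5)]))
```

```text
t 5.85 pos [0.385  0.0844 0.1494] F [ 0.1  -0.93 -1.34] T [0.05 0.01 0.01] open 0.0082 toolz ang 1.4620 x [-0.001 -0.    -1.   ]
```

View pics/s5.png

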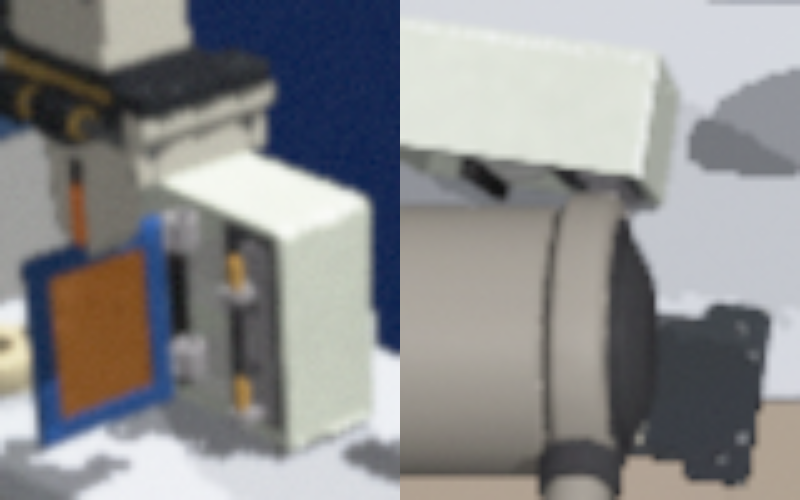

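Run:
```python
from h import *
p,d=load("scene",4)
for z in(.1347,.1507,.0647,.0807): print(z,proj("scene",[.4317,.0794,z]))
print('pin est',[proj("scene",[.4662,.0766,z]) for z in(.1,.116,.03,.046)])
g=cv2.resize(p[145:200,200:230,::-1],None,fx=14,fy=10,interpolation=cv2.INTER_NEAREST);cv2.imwrite("pics/k4.png",g)
g=p.astype(int);np.set_printoptions(linewidth=200)
for v in (152,155,158,178,181,184): print(v,[tuple(int(c) for c in x) for x in g[v,198:216]])
```

```text
0.1347 [204.25325219 158.81924154]
0.1507 [203.86135641 152.88201089]
0.0647 [205.91529076 183.99916614]
0.0807 [205.54274299 178.3550584 ]
pin est [array([215.52402163, 167.29484472]), array([215.20799833, 161.5815216 ]), array([216.86549812, 191.5471343 ]), array([216.56463362, 186.10786411])]
152 [(115, 118, 119), (110, 117, 126), (107, 117, 135), (115, 124, 137), (138, 139, 145), (160, 160, 161), (163, 161, 161), (149, 148, 146), (141, 140, 141), (144, 143, 146), (157, 155, 155), (143, 143, 138), (123, 125, 117), (119, 123, 114), (129, 133, 123), (144, 149, 139), (170, 174, 162), (194, 200, 187)]
155 [(73, 95, 144), (54, 96, 164), (56, 97, 167), (73, 104, 157), (107, 119, 150), (133, 134, 141), (127, 126, 128), (128, 127, 130), (133, 131, 133), (143, 139, 143), (147, 145, 148), (139, 137, 137), (124, 125, 118), (117, 120, 113), (114, 118, 111), (112, 114, 109), (94, 98, 92), (69, 69, 68)]
158 [(48, 74, 127), (47, 82, 135), (46, 82, 140), (55, 83, 135), (91, 102, 135), (123, 122, 134), (118, 114, 117), (117, 113, 117), (127, 125, 127), (134, 134, 135), (139, 136, 137), (132, 130, 
[... 287 characters left out ...]
152, 154), (156, 157, 156), (125, 123, 123), (111, 112, 109), (113, 113, 112), (112, 112, 110), (98, 98, 96)]
181 [(130, 80, 40), (114, 76, 53), (73, 68, 87), (43, 71, 119), (41, 76, 127), (68, 91, 131), (109, 118, 140), (122, 122, 129), (126, 122, 125), (128, 126, 129), (140, 138, 141), (147, 144, 147), (141, 139, 142), (125, 122, 124), (115, 114, 113), (114, 112, 111), (111, 112, 108), (98, 98, 94)]
184 [(130, 81, 36), (115, 75, 47), (81, 70, 82), (50, 69, 118), (45, 76, 128), (62, 87, 130), (96, 109, 134), (119, 121, 129), (110, 109, 112), (113, 109, 112), (127, 123, 126), (136, 134, 135), (132, 132, 133), (121, 121, 121), (114, 114, 114), (109, 111, 107), (109, 110, 108), (100, 102, 98)]
```

View pics/k4.png

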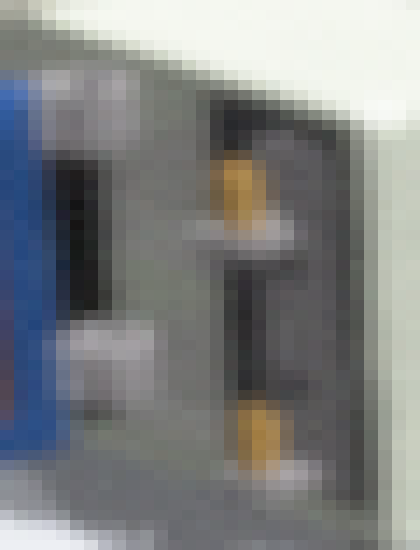

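Run:
```python
from h import *
st();goal([.4194,.0827,.141],1.463)
```

```text
t 5.95 pos [0.3853 0.0843 0.1496] F [ 0.06 -0.43 -1.45] T [ 0.03  0.04 -0.05] open 0.0080 toolz ang 1.4613 x [-0. -0. -1.]
dp [ 0.0086 -0.0341  0.0022] turn [-0.1  -0.   -0.01]
```

Request:
move_arm --deltas '[{"dp":[0.002,-0.006,0],"turn":[0,0,0]},{"dp":[0.004,-0.012,0.001],"turn":[0,0,0]},{"dp":[0.006,-0.018,0.002],"turn":[0,0,0]},{"dp":[0.008,-0.024,0.002],"turn":[0,0,0]},{"dp":[0.009,-0.029,0.002],"turn":[0,0,0]},{"dp":[0.009,-0.034,0.002],"turn":[0,0,0]},{"dp":[0.009,-0.034,0.002],"turn":[0,0,0]},{"dp":[0.009,-0.034,0.002],"turn":[0,0,0]}]'

```text
time: 6.75
tool_pos: [0.4192, 0.0834, 0.1407]
tool_rot: [1.377, 1.571, 2.84]
contact_force: [-0.5, 0.4, -2.0]
opening: 0.0078
```

Run:
```python
from h import *
st();snap(5)
p,d=load("scene",5);g=cv2.resize(p[145:200,200:230,::-1],None,fx=14,fy=10,interpolation=cv2.INTER_NEAREST)
q,_=load("top",5);g2=cv2.resize(q[175:210,185:225,::-1],None,fx=9,fy=9,interpolation=cv2.INTER_NEAREST);g2=cv2.copyMakeBorder(g2,0,550-315,0,0,cv2.BORDER_CONSTANT)
cv2.imwrite("pics/k5.png",np.hstack([g,g2]))
```

```text
t 6.75 pos [0.4192 0.0834 0.1407] F [-0.54  0.38 -1.95] T [ 0.01 -0.    0.  ] open 0.0078 toolz ang 1.4627 x [-0.  0. -1.]
```

View pics/k5.png

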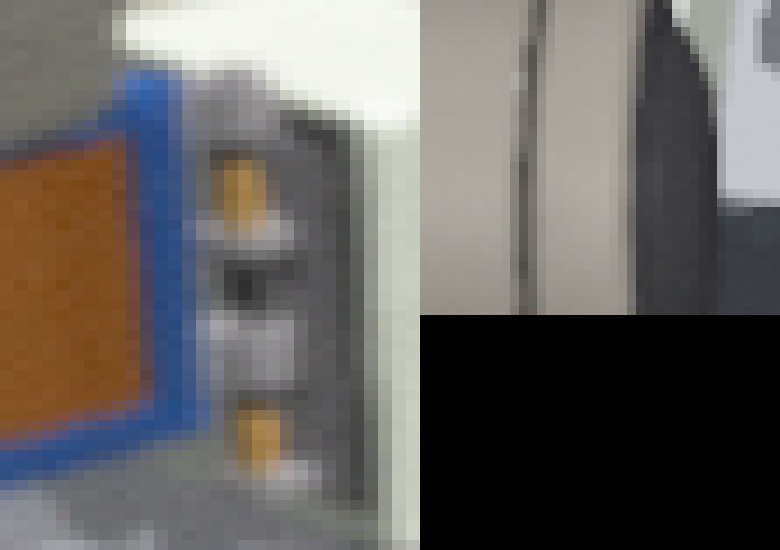

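The scene view shows both knuckles directly over their brass pins (upper knuckle ≈(216,154) over pin ≈(216.7,163)). Now lower gently, feeling the force.

Request:
move_arm --deltas '[{"dp":[0.003,0,0],"turn":[0,0,0]},{"dp":[0.006,0,0],"turn":[0,0,0]},{"dp":[0.008,0,0],"turn":[0,0,0]},{"dp":[0.008,0,0],"turn":[0,0,0]}]'

```text
time: 7.25
tool_pos: [0.419, 0.0833, 0.1324]
tool_rot: [1.579, 1.57, 3.042]
contact_force: [0.2, 0.7, -0.4]
opening: 0.0078
```

Request:
move_arm --deltas '[{"dp":[0.001,0,0],"turn":[0,0,0]},{"dp":[0.002,0,0],"turn":[0,0,0]},{"dp":[0.002,0,0],"turn":[0,0,0]}]'

```text
time: 7.55
tool_pos: [0.4192, 0.0833, 0.1306]
tool_rot: [1.297, 1.571, 2.76]
contact_force: [0.3, 0.4, -1.8]
opening: 0.0077
```

```bash
python3 -c "
from h import *
st()"
```

```text
t 7.55 pos [0.4192 0.0833 0.1306] F [ 0.25  0.41 -1.79] T [ 0.03 -0.01 -0.07] open 0.0077 toolz ang 1.4626 x [-0.  0. -1.]
```

Request:
move_arm --deltas '[{"dp":[0.0007,0,0],"turn":[0,0,0]},{"dp":[0.0015,0,0],"turn":[0,0,0]},{"dp":[0.0015,0,0],"turn":[0,0,0]}]'

```text
time: 7.85
tool_pos: [0.4192, 0.0833, 0.1291]
tool_rot: [1.284, 1.571, 2.746]
contact_force: [-0.1, 0.7, -0.6]
opening: 0.0082
```

Request:
move_arm --deltas '[{"dp":[0.0007,0,0],"turn":[0,0,0]},{"dp":[0.0015,0,0],"turn":[0,0,0]},{"dp":[0.0015,0,0],"turn":[0,0,0]}]'

```text
time: 8.15
tool_pos: [0.4192, 0.0833, 0.1276]
tool_rot: [1.35, 1.571, 2.813]
contact_force: [-1.2, 0.0, -1.1]
opening: 0.0076
```

```bash
python3 -c "
from h import *
st()"
```

```text
t 8.15 pos [0.4192 0.0833 0.1276] F [-1.17  0.03 -1.09] T [0.04 0.02 0.01] open 0.0076 toolz ang 1.4626 x [-0.  0. -1.]
```

Request:
move_arm --deltas '[{"dp":[0.001,0,0],"turn":[0,0,0]},{"dp":[0.002,0,0],"turn":[0,0,0]},{"dp":[0.003,0,0],"turn":[0,0,0]},{"dp":[0.003,0,0],"turn":[0,0,0]}]'

```text
time: 8.55
tool_pos: [0.4192, 0.0833, 0.1246]
tool_rot: [1.396, 1.57, 2.858]
contact_force: [-0.4, 0.7, -2.0]
opening: 0.0078
```

Request:
move_arm --deltas '[{"dp":[0.001,0,0],"turn":[0,0,0]},{"dp":[0.002,0,0],"turn":[0,0,0]},{"dp":[0.003,0,0],"turn":[0,0,0]},{"dp":[0.003,0,0],"turn":[0,0,0]}]'

```text
time: 8.95
tool_pos: [0.4192, 0.0833, 0.1216]
tool_rot: [1.32, 1.571, 2.783]
contact_force: [-0.5, -0.2, -2.2]
opening: 0.008
```

Run:
```python
from h import *
st();snap(6,("scene",))
p,d=load("scene",6);g=cv2.resize(p[145:200,195:230,::-1],None,fx=14,fy=10,interpolation=cv2.INTER_NEAREST)
cv2.imwrite("pics/k6.png",g)
```

```text
t 8.95 pos [0.4192 0.0833 0.1216] F [-0.55 -0.17 -2.25] T [ 0.07 -0.03  0.02] open 0.0080 toolz ang 1.4626 x [-0.  0. -1.]
```

View pics/k6.png

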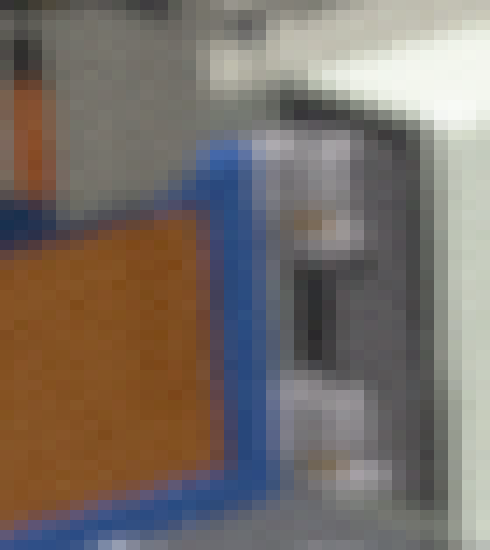

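Both knuckles have slipped onto the pins, with slivers of brass still visible beneath them. Keep lowering.

Request:
move_arm --deltas '[{"dp":[0.001,0,0],"turn":[0,0,0]},{"dp":[0.002,0,0],"turn":[0,0,0]},{"dp":[0.003,0,0],"turn":[0,0,0]},{"dp":[0.004,0,0],"turn":[0,0,0]},{"dp":[0.005,0,0],"turn":[0,0,0]},{"dp":[0.005,0,0],"turn":[0,0,0]}]'

```text
time: 9.6
tool_pos: [0.4192, 0.0833, 0.1166]
tool_rot: [1.407, 1.57, 2.87]
contact_force: [0.3, -0.5, -1.5]
opening: 0.008
```

Request:
move_arm --deltas '[{"dp":[0.0005,0,0],"turn":[0,0,0]},{"dp":[0.001,0,0],"turn":[0,0,0]},{"dp":[0.0015,0,0],"turn":[0,0,0]},{"dp":[0.0015,0,0],"turn":[0,0,0]}]'

```text
time: 10.0
tool_pos: [0.4192, 0.0833, 0.1152]
tool_rot: [1.142, 1.571, 2.605]
contact_force: [0.8, 0.5, -2.0]
opening: 0.0082
```

```bash
python3 -c "
from h import *
st()"
```

```text
t 10.00 pos [0.4192 0.0833 0.1152] F [ 0.82  0.49 -2.02] T [ 0.03 -0.01  0.04] open 0.0082 toolz ang 1.4626 x [-0.  0. -1.]
```

Request:
move_arm --deltas '[{"dp":[0.0003,0,0],"turn":[0,0,0]},{"dp":[0.0006,0,0],"turn":[0,0,0]},{"dp":[0.0006,0,0],"turn":[0,0,0]}]'

```text
time: 10.3
tool_pos: [0.4193, 0.0833, 0.1146]
tool_rot: [-0.597, 1.571, 0.866]
contact_force: [0.4, 0.6, -1.6]
opening: 0.008
```

Request:
move_arm --deltas '[{"dp":[0.0003,0,0],"turn":[0,0,0]},{"dp":[0.0006,0,0],"turn":[0,0,0]},{"dp":[0.0006,0,0],"turn":[0,0,0]}]'

```text
time: 10.6
tool_pos: [0.4193, 0.0834, 0.1145]
tool_rot: [-1.298, 1.57, 0.165]
contact_force: [-2.2, -0.3, 5.7]
opening: 0.0081
```

```bash
python3 -c "
from h import *
st()"
```

```text
t 10.60 pos [0.4193 0.0834 0.1145] F [-2.17 -0.3   5.71] T [ 0.02  0.3  -0.04] open 0.0081 toolz ang 1.4626 x [ 0.  0. -1.]
```

Contact at the predicted seat height (TCP 0.1145, +5.7 N). Ease off and let go.

Request:
move_arm --deltas '[{"dp":[-0.0005,0,0],"turn":[0,0,0]},{"dp":[-0.0005,0,0],"turn":[0,0,0]}]' --squeeze 4

```text
time: 10.8
tool_pos: [0.4193, 0.0834, 0.1145]
tool_rot: [-1.034, 1.571, 0.429]
contact_force: [-0.8, 0.1, 1.0]
opening: 0.0081
```

Request:
move_arm --deltas '[{"dp":[0,0,0],"turn":[0,0,0]},{"dp":[0,0,0],"turn":[0,0,0]},{"dp":[0,0,0],"turn":[0,0,0]},{"dp":[0,0,0],"turn":[0,0,0]}]' --hand 0.03

```text
time: 11.2
tool_pos: [0.4193, 0.0833, 0.1145]
tool_rot: [-0.794, 1.571, 0.669]
contact_force: [0.1, -0.5, 0.2]
opening: 0.0295
```

Run:
```python
from h import *
st();snap(7,("scene",))
p,d=load("scene",7);g=cv2.resize(p[125:205,170:240,::-1],None,fx=8,fy=7,interpolation=cv2.INTER_CUBIC)
cv2.imwrite("pics/k7.png",g)
```

```text
t 11.20 pos [0.4193 0.0833 0.1145] F [ 0.13 -0.47  0.15] T [ 0.08 -0.    0.02] open 0.0295 toolz ang 1.4626 x [ 0.  0. -1.]
```

View pics/k7.png

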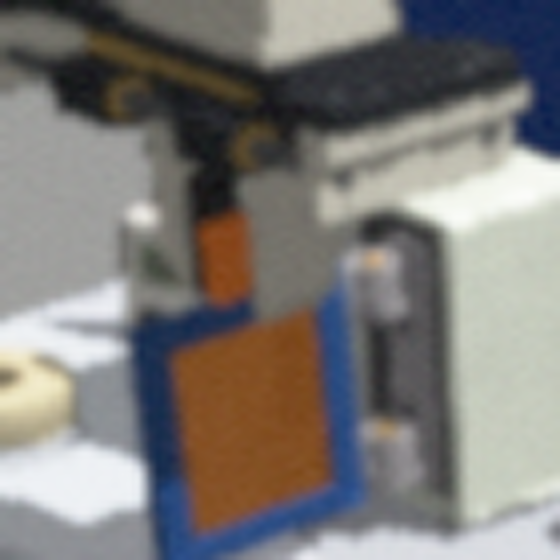

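Door hangs with both knuckles down and pin tips showing flush in the bores. Now retreat upward.

Request:
move_arm --deltas '[{"dp":[-0.01,0,0],"turn":[0,0,0]},{"dp":[-0.025,0,0],"turn":[0,0,0]},{"dp":[-0.045,0,0],"turn":[0,0,0]},{"dp":[-0.065,0,0],"turn":[0,0,0]},{"dp":[-0.065,0,0],"turn":[0,0,0]}]'

```text
time: 11.75
tool_pos: [0.4209, 0.0834, 0.1823]
tool_rot: [-1.436, 1.565, 0.027]
contact_force: [0.7, -0.1, -0.4]
opening: 0.03
```

Run:
```python
from h import *
st();print(np.round(robot.observe()['qpos'],3));goal([.3866,.0417,.18],1.463);snap(8,("scene",))
p,d=load("scene",8);g=cv2.resize(p[125:205,170:240,::-1],None,fx=8,fy=7,interpolation=cv2.INTER_CUBIC)
cv2.imwrite("pics/k8.png",g)
```

```text
t 11.75 pos [0.4209 0.0834 0.1823] F [ 0.66 -0.1  -0.36] T [0.01 0.05 0.01] open 0.0300 toolz ang 1.4627 x [ 0.006  0.    -1.   ]
[ 0.017  0.211  1.843  0.     1.082 -1.446]
dp [ 0.0021  0.0296 -0.0451] turn [-0.02  0.04  0.33]
```

View pics/k8.png

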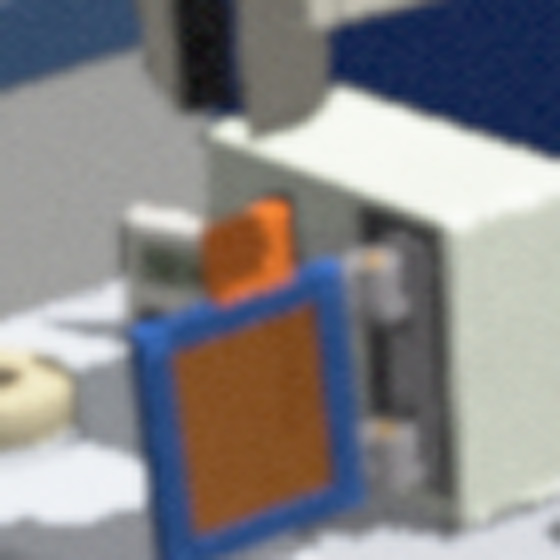

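Door stays hung, untouched. Go to its right (outer) side with the fingers shut.

Request:
move_arm --deltas '[{"dp":[0,0.01,-0.015],"turn":[0,0,0]},{"dp":[0,0.02,-0.03],"turn":[0,0,0]},{"dp":[0,0.03,-0.046],"turn":[0,0,0]},{"dp":[0,0.03,-0.046],"turn":[0,0,0]},{"dp":[0.03,0.03,-0.046],"turn":[0,0,0]},{"dp":[0.06,0.03,-0.046],"turn":[0,0,0]},{"dp":[0.085,0.03,-0.046],"turn":[0,0,0]},{"dp":[0.085,0.03,-0.046],"turn":[0,0,0]}]' --hand 0

```text
time: 12.6
tool_pos: [0.3826, 0.0414, 0.092]
tool_rot: [1.546, 1.564, 3.009]
contact_force: [-0.2, -0.1, 1.3]
opening: 0.0004
```

Run:
```python
from h import *
st();snap(9,("scene",))
p,d=load("scene",9);g=cv2.resize(p[105:215,150:240,::-1],None,fx=6.5,fy=5.4,interpolation=cv2.INTER_CUBIC)
cv2.imwrite("pics/k9.png",g)
```

```text
t 12.60 pos [0.3826 0.0414 0.092 ] F [-0.21 -0.13  1.33] T [ 0.01 -0.06  0.05] open 0.0004 toolz ang 1.4624 x [-0.006  0.001 -1.   ]
```

View pics/k9.png

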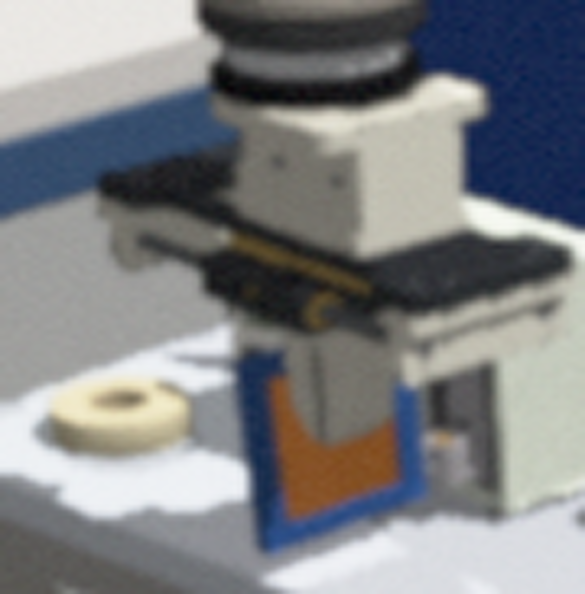

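```bash
cat >> h.py <<'E'
H=np.array([.466,.0783])
def sweep(seq,r=.075,z=.098):
    s=robot.observe();R=toolR(s);rows=[]
    for th,off in seq:
        dx=np.array([np.cos(th),np.sin(th)]);dy=np.array([-dx[1],dx[0]])
        P=np.r_[H+r*dy-off*dx,z]
        x=np.array([0,0,-1.]);zz=np.r_[dx,0];y=np.cross(zz,x);T=np.stack([x,y,zz],1)
        dp=R.T@(P-s['tool_pos']);tv=Ro.from_matrix(R.T@T).as_rotvec(degrees=True)
        rows.append('{"dp":[%.4f,%.4f,%.4f],"turn":[%.1f,0,0]}'%(*dp,tv[0]))
    print('['+','.join(rows)+']')
E
python3 - <<'E'
from h import *
st();sweep([(1.463,o/1000) for o in(41,37,33,30,28,26,25,24,23.5,23.5)])
E
```

```text
t 12.65 pos [0.3837 0.0413 0.0935] F [-0.11  0.24  0.13] T [-0.04 -0.   -0.01] open 0.0007 toolz ang 1.4626 x [-0.004  0.001 -1.   ]
[{"dp":[-0.0045,-0.0028,0.0047],"turn":[-0.0,0,0]},{"dp":[-0.0045,-0.0028,0.0087],"turn":[-0.0,0,0]},{"dp":[-0.0045,-0.0028,0.0127],"turn":[-0.0,0,0]},{"dp":[-0.0045,-0.0028,0.0157],"turn":[-0.0,0,0]},{"dp":[-0.0045,-0.0028,0.0177],"turn":[-0.0,0,0]},{"dp":[-0.0045,-0.0028,0.0197],"turn":[-0.0,0,0]},{"dp":[-0.0045,-0.0028,0.0207],"turn":[-0.0,0,0]},{"dp":[-0.0045,-0.0028,0.0217],"turn":[-0.0,0,0]},{"dp":[-0.0045,-0.0028,0.0222],"turn":[-0.0,0,0]},{"dp":[-0.0045,-0.0028,0.0222],"turn":[-0.0,0,0]}]
```

Request:
move_arm --deltas '[{"dp":[0,0,0.005],"turn":[0,0,0]},{"dp":[0,0,0.009],"turn":[0,0,0]},{"dp":[0,0,0.013],"turn":[0,0,0]},{"dp":[0,0,0.016],"turn":[0,0,0]},{"dp":[0,0,0.018],"turn":[0,0,0]},{"dp":[0,0,0.02],"turn":[0,0,0]},{"dp":[0,0,0.021],"turn":[0,0,0]},{"dp":[0,0,0.022],"turn":[0,0,0]},{"dp":[0,0,0.022],"turn":[0,0,0]}]'

```text
time: 13.55
tool_pos: [0.3869, 0.0628, 0.0945]
tool_rot: [0.356, 1.571, 1.818]
contact_force: [0.3, -0.5, -1.0]
opening: 0.0004
```

Run:
```python
from h import *
st();sweep([(1.463-np.radians(a),.023) for a in(1,2,4,6,9,12,15,18,21,24)])
```

```text
t 13.55 pos [0.3869 0.0628 0.0945] F [ 0.27 -0.53 -1.  ] T [ 0.02  0.03 -0.01] open 0.0004 toolz ang 1.4626 x [-0.  0. -1.]
[{"dp":[-0.0035,-0.0016,0.0023],"turn":[1.0,0,0]},{"dp":[-0.0035,-0.0012,0.0036],"turn":[2.0,0,0]},{"dp":[-0.0035,-0.0006,0.0063],"turn":[4.0,0,0]},{"dp":[-0.0035,-0.0000,0.0089],"turn":[6.0,0,0]},{"dp":[-0.0035,0.0007,0.0130],"turn":[9.0,0,0]},{"dp":[-0.0035,0.0011,0.0171],"turn":[12.0,0,0]},{"dp":[-0.0035,0.0014,0.0212],"turn":[15.0,0,0]},{"dp":[-0.0035,0.0014,0.0253],"turn":[18.0,0,0]},{"dp":[-0.0035,0.0013,0.0294],"turn":[21.0,0,0]},{"dp":[-0.0035,0.0009,0.0335],"turn":[24.0,0,0]}]
```

Request:
move_arm --deltas '[{"dp":[-0.003,-0.0015,0.002],"turn":[1,0,0]},{"dp":[-0.003,-0.001,0.0035],"turn":[2,0,0]},{"dp":[-0.003,-0.0005,0.0065],"turn":[4,0,0]},{"dp":[-0.003,0,0.009],"turn":[6,0,0]},{"dp":[-0.003,0.0005,0.013],"turn":[9,0,0]},{"dp":[-0.003,0.001,0.017],"turn":[12,0,0]},{"dp":[-0.003,0.0015,0.021],"turn":[15,0,0]},{"dp":[-0.003,0.0015,0.025],"turn":[18,0,0]},{"dp":[-0.003,0.0015,0.0295],"turn":[21,0,0]},{"dp":[-0.003,0.001,0.0335],"turn":[24,0,0]}]'

```text
time: 14.55
tool_pos: [0.3895, 0.0964, 0.0976]
tool_rot: [0.055, 1.571, 1.096]
contact_force: [0.0, 0.3, -0.4]
opening: 0.0003
```

Run:
```python
from h import *
st();sweep([(1.463-np.radians(a),.023) for a in(27,30,33,36,39,42,45,48,50,50)])
snap(10,("scene",))
p,d=load("scene",10);g=cv2.resize(p[105:215,150:240,::-1],None,fx=6.5,fy=5.4,interpolation=cv2.INTER_CUBIC)
cv2.imwrite("pics/k10.png",g)
```

```text
t 14.55 pos [0.3895 0.0964 0.0976] F [ 0.01  0.35 -0.43] T [-0.09 -0.04 -0.04] open 0.0003 toolz ang 1.0407 x [ 0.  0. -1.]
[{"dp":[-0.0004,0.0009,0.0038],"turn":[2.8,0,0]},{"dp":[-0.0004,0.0018,0.0078],"turn":[5.8,0,0]},{"dp":[-0.0004,0.0025,0.0118],"turn":[8.8,0,0]},{"dp":[-0.0004,0.0030,0.0159],"turn":[11.8,0,0]},{"dp":[-0.0004,0.0032,0.0200],"turn":[14.8,0,0]},{"dp":[-0.0004,0.0033,0.0241],"turn":[17.8,0,0]},{"dp":[-0.0004,0.0031,0.0282],"turn":[20.8,0,0]},{"dp":[-0.0004,0.0027,0.0323],"turn":[23.8,0,0]},{"dp":[-0.0004,0.0024,0.0350],"turn":[25.8,0,0]},{"dp":[-0.0004,0.0024,0.0350],"turn":[25.8,0,0]}]
```

View pics/k10.png

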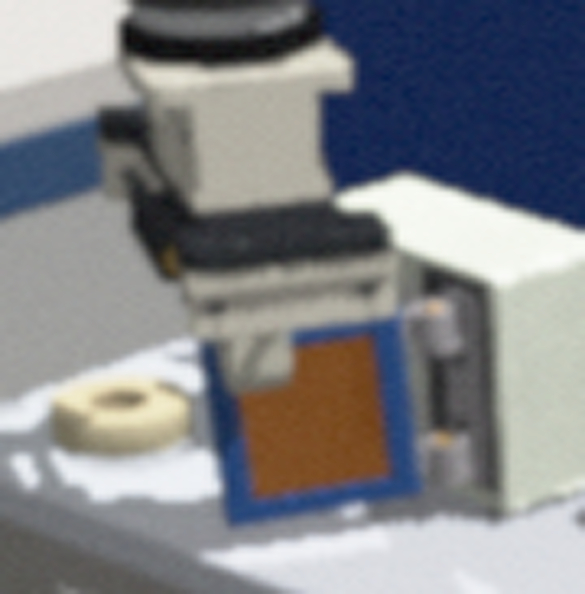

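The door is following the fingers with almost no force. Keep swinging.

Request:
move_arm --deltas '[{"dp":[0,0.001,0.004],"turn":[3,0,0]},{"dp":[0,0.002,0.008],"turn":[6,0,0]},{"dp":[0,0.0025,0.012],"turn":[9,0,0]},{"dp":[0,0.003,0.016],"turn":[12,0,0]},{"dp":[0,0.003,0.02],"turn":[15,0,0]},{"dp":[0,0.0035,0.024],"turn":[18,0,0]},{"dp":[0,0.003,0.028],"turn":[21,0,0]},{"dp":[0,0.0025,0.032],"turn":[24,0,0]},{"dp":[0,0.0025,0.035],"turn":[26,0,0]}]'

```text
time: 15.5
tool_pos: [0.4051, 0.1277, 0.0976]
tool_rot: [-0.108, 1.571, 0.48]
contact_force: [0.1, 0.0, 1.3]
opening: 0.0005
```

Run:
```python
from h import *
st();sweep([(1.463-np.radians(a),.023) for a in(53,56,59,62,65,68,71,74,76,76)])
```

```text
t 15.50 pos [0.4051 0.1277 0.0976] F [0.11 0.02 1.27] T [-0.06  0.07 -0.  ] open 0.0005 toolz ang 0.5883 x [ 0.  0. -1.]
[{"dp":[-0.0004,0.0011,0.0040],"turn":[2.9,0,0]},{"dp":[-0.0004,0.0020,0.0080],"turn":[5.9,0,0]},{"dp":[-0.0004,0.0027,0.0121],"turn":[8.9,0,0]},{"dp":[-0.0004,0.0032,0.0162],"turn":[11.9,0,0]},{"dp":[-0.0004,0.0035,0.0203],"turn":[14.9,0,0]},{"dp":[-0.0004,0.0035,0.0244],"turn":[17.9,0,0]},{"dp":[-0.0004,0.0034,0.0285],"turn":[20.9,0,0]},{"dp":[-0.0004,0.0030,0.0326],"turn":[23.9,0,0]},{"dp":[-0.0004,0.0026,0.0353],"turn":[25.9,0,0]},{"dp":[-0.0004,0.0026,0.0353],"turn":[25.9,0,0]}]
```

Request:
move_arm --deltas '[{"dp":[0,0.001,0.004],"turn":[3,0,0]},{"dp":[0,0.002,0.008],"turn":[6,0,0]},{"dp":[0,0.0025,0.012],"turn":[9,0,0]},{"dp":[0,0.003,0.016],"turn":[12,0,0]},{"dp":[0,0.0035,0.02],"turn":[15,0,0]},{"dp":[0,0.0035,0.0245],"turn":[18,0,0]},{"dp":[0,0.0035,0.0285],"turn":[21,0,0]},{"dp":[0,0.003,0.0325],"turn":[24,0,0]},{"dp":[0,0.0025,0.035],"turn":[26,0,0]},{"dp":[0,0.0025,0.035],"turn":[26,0,0]}]'

```text
time: 16.5
tool_pos: [0.4329, 0.1492, 0.0975]
tool_rot: [0.317, 1.571, 0.453]
contact_force: [0.7, 0.2, 1.0]
opening: 0.0003
```

Run:
```python
from h import *
st();sweep([(1.463-np.radians(a),.023) for a in(78,80,82,84,85,86,87,88,89,90)])
snap(11)
p,d=load("scene",11);g=cv2.resize(p[105:215,170:260,::-1],None,fx=4.4,fy=4.4,interpolation=cv2.INTER_CUBIC)
p,d=load("top",11);g2=cv2.resize(p[140:250,140:230,::-1],None,fx=4.4,fy=4.4,interpolation=cv2.INTER_CUBIC)
cv2.imwrite("pics/k11.png",np.hstack([g,g2]))
```

```text
t 16.50 pos [0.4329 0.1492 0.0975] F [0.69 0.21 1.02] T [-0.08  0.05  0.01] open 0.0003 toolz ang 0.1363 x [ 0.  0. -1.]
[{"dp":[-0.0005,0.0010,0.0028],"turn":[2.0,0,0]},{"dp":[-0.0005,0.0016,0.0055],"turn":[4.0,0,0]},{"dp":[-0.0005,0.0022,0.0081],"turn":[6.0,0,0]},{"dp":[-0.0005,0.0027,0.0108],"turn":[8.0,0,0]},{"dp":[-0.0005,0.0029,0.0122],"turn":[9.0,0,0]},{"dp":[-0.0005,0.0031,0.0135],"turn":[10.0,0,0]},{"dp":[-0.0005,0.0032,0.0149],"turn":[11.0,0,0]},{"dp":[-0.0005,0.0034,0.0163],"turn":[12.0,0,0]},{"dp":[-0.0005,0.0035,0.0176],"turn":[13.0,0,0]},{"dp":[-0.0005,0.0036,0.0190],"turn":[14.0,0,0]}]
```

View pics/k11.png

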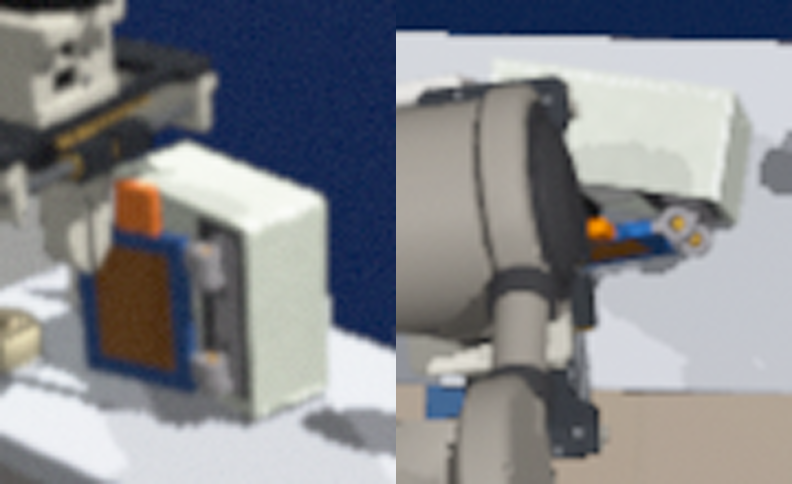

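Request:
move_arm --deltas '[{"dp":[0,0.001,0.002],"turn":[1.5,0,0]},{"dp":[0,0.0015,0.004],"turn":[3,0,0]},{"dp":[0,0.002,0.006],"turn":[4.5,0,0]},{"dp":[0,0.002,0.008],"turn":[6,0,0]},{"dp":[0,0.0025,0.0095],"turn":[7,0,0]},{"dp":[0,0.003,0.011],"turn":[8,0,0]},{"dp":[0,0.003,0.012],"turn":[9,0,0]},{"dp":[0,0.003,0.012],"turn":[9,0,0]}]'

```text
time: 17.4
tool_pos: [0.4443, 0.1538, 0.0975]
tool_rot: [0.693, 1.571, 0.671]
contact_force: [-0.6, 0.2, 0.0]
opening: 0.0006
```

Request:
move_arm --deltas '[{"dp":[0,0,0.001],"turn":[1,0,0]},{"dp":[0,0,0.002],"turn":[1.5,0,0]},{"dp":[0,0.0005,0.003],"turn":[2,0,0]},{"dp":[0,0.0005,0.003],"turn":[2,0,0]}]'

```text
time: 17.8
tool_pos: [0.4473, 0.1542, 0.0975]
tool_rot: [0.579, 1.571, 0.523]
contact_force: [-0.3, -0.8, -0.6]
opening: 0.0003
```

Run:
```python
from h import *
st();sweep([(1.463-np.radians(a),.023) for a in(86,87,88,89,90)])
```

```text
t 17.80 pos [0.4473 0.1542 0.0975] F [-0.32 -0.78 -0.58] T [-0.05  0.01 -0.03] open 0.0003 toolz ang -0.0562 x [ 0.  0. -1.]
[{"dp":[-0.0005,-0.0002,-0.0014],"turn":[-1.0,0,0]},{"dp":[-0.0005,0.0002,-0.0001],"turn":[-0.0,0,0]},{"dp":[-0.0005,0.0006,0.0012],"turn":[1.0,0,0]},{"dp":[-0.0005,0.0010,0.0025],"turn":[2.0,0,0]},{"dp":[-0.0005,0.0013,0.0038],"turn":[3.0,0,0]}]
```

Request:
move_arm --deltas '[{"dp":[0,0,0.0005],"turn":[0.5,0,0]},{"dp":[0,0.0005,0.001],"turn":[1,0,0]},{"dp":[0,0.0005,0.0015],"turn":[1.3,0,0]},{"dp":[0,0.0005,0.002],"turn":[1.6,0,0]},{"dp":[0,0.0005,0.002],"turn":[1.6,0,0]}]'

```text
time: 18.3
tool_pos: [0.4492, 0.1546, 0.0975]
tool_rot: [0.709, 1.571, 0.625]
contact_force: [-0.0, 0.5, -1.2]
opening: 0.0009
```

Request:
move_arm --deltas '[{"dp":[0,0,0.0005],"turn":[0.5,0,0]},{"dp":[0,0,0.001],"turn":[0.8,0,0]},{"dp":[0,0.0005,0.0015],"turn":[1.3,0,0]},{"dp":[0,0.0005,0.0015],"turn":[1.3,0,0]}]'

```text
time: 18.7
tool_pos: [0.4508, 0.155, 0.0975]
tool_rot: [0.639, 1.571, 0.532]
contact_force: [-0.1, -0.0, 0.1]
opening: 0.0007
```

Run:
```python
from h import *
st();snap(12)
p,d=load("scene",12);g=cv2.resize(p[125:205,180:245,::-1],None,fx=6,fy=6,interpolation=cv2.INTER_CUBIC)
p,d=load("top",12);g2=cv2.resize(p[155:235,155:220,::-1],None,fx=6,fy=6,interpolation=cv2.INTER_CUBIC)
cv2.imwrite("pics/k12.png",np.hstack([g,g2]))
```

```text
t 18.70 pos [0.4508 0.155  0.0975] F [-0.07 -0.04  0.14] T [-0.05  0.09  0.01] open 0.0007 toolz ang -0.1069 x [ 0.  0. -1.]
```

View pics/k12.png

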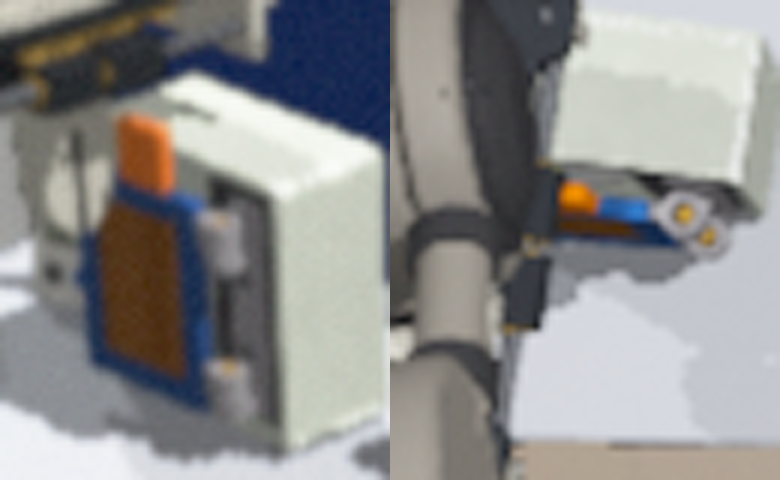

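Nearly parallel to the front. No strip contact force felt yet; continue in sub-millimetre steps.

Request:
move_arm --deltas '[{"dp":[0,0,0.0005],"turn":[0,0,0]},{"dp":[0,0,0.001],"turn":[0,0,0]},{"dp":[0,0,0.001],"turn":[0,0,0]},{"dp":[0,0,0.001],"turn":[0,0,0]}]'

```text
time: 19.2
tool_pos: [0.4517, 0.1548, 0.0975]
tool_rot: [0.721, 1.571, 0.614]
contact_force: [0.8, 0.4, -0.2]
opening: 0.0004
```

Request:
move_arm --deltas '[{"dp":[0,0,0.0005],"turn":[0,0,0]},{"dp":[0,0,0.001],"turn":[0,0,0]},{"dp":[0,0,0.001],"turn":[0,0,0]},{"dp":[0,0,0.001],"turn":[0,0,0]}]'

```text
time: 19.6
tool_pos: [0.4527, 0.1548, 0.0975]
tool_rot: [2.194, 1.571, 2.088]
contact_force: [-0.1, 0.3, 0.4]
opening: -0.0
```

Run:
```python
from h import *
st();snap(13,("scene",));st();snap(14,("scene",));st()
p,d=load("scene",14);g=cv2.resize(p[125:205,175:245,::-1],None,fx=8,fy=7,interpolation=cv2.INTER_CUBIC)
cv2.imwrite("pics/k14.png",g)
```

```text
t 19.60 pos [0.4527 0.1548 0.0975] F [-0.08  0.34  0.36] T [-0.08  0.15  0.  ] open -0.0000 toolz ang -0.1065 x [-0.  0. -1.]
t 19.65 pos [0.4527 0.1548 0.0975] F [ 0.75 -0.59  0.39] T [-0.01  0.09  0.01] open 0.0007 toolz ang -0.1065 x [ 0.  0. -1.]
t 19.70 pos [0.4526 0.1548 0.0975] F [ 0.47  0.54 -0.03] T [-0.07  0.05  0.04] open 0.0004 toolz ang -0.1064 x [-0.  0. -1.]
```

View pics/k14.png

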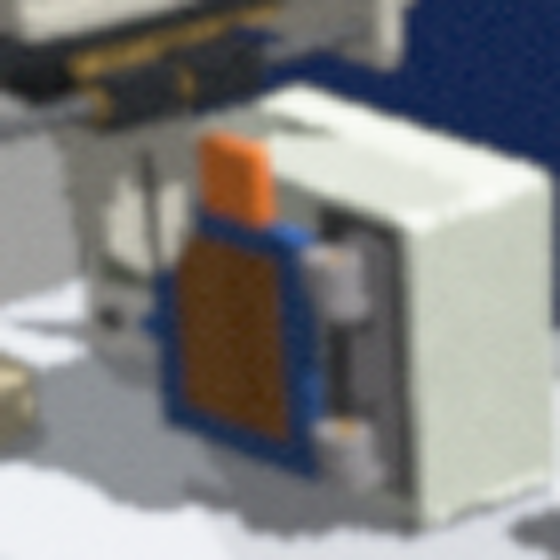

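```bash
cat >> h.py <<'E'
def doorfit(k,box=(140,200,190,222)):
    p,d=load("scene",k);W=world("scene",d);hsv=cv2.cvtColor(p,cv2.COLOR_RGB2HSV)
    roi=np.zeros((384,512),bool);a,b,c,e=box;roi[a:b,c:e]=1
    m=roi&(((hsv[...,0]<16)&(hsv[...,1]>150))|((hsv[...,0]>100)&(hsv[...,0]<122)&(hsv[...,1]>150)))&(W[...,2]>.02)&(W[...,2]<.15)&(d>0)&(W[...,0]<.49)
    m=cv2.erode(m.astype(np.uint8),np.ones((3,3)))>0
    P=W[m];
    for _ in range(3):
        c=np.median(P,0);l=np.linalg.lstsq(np.c_[P[:,1],np.ones(len(P))],P[:,0],rcond=None)[0]
        r=P[:,0]-P[:,1]*l[0]-l[1];P=P[abs(r)<2.5*r.std()+1e-4]
    print(k,len(P),'yaw',-np.arctan(l[0]),'rel deg',np.degrees(-np.arctan(l[0])+.107),'res',r.std(),'yrange',P[:,1].min(),P[:,1].max(),'x at hinge',l[0]*H[1]+l[1])
E
python3 - <<'E'
from h import *
doorfit(11,(130,200,180,225));doorfit(12);doorfit(13);doorfit(14)
E
```

```text
11 166 yaw 0.15004935925259588 rel deg 14.72784341171582 res 0.001981693851990808 yrange 0.09174195281468384 0.14985854058871553 x at hinge 0.4656535359385017
12 112 yaw -0.07119853816322542 rel deg 2.051272663645867 res 0.0015340739754106539 yrange 0.10924320054175034 0.1483645063127655 x at hinge 0.46739712932892313
13 51 yaw -0.09594072496327213 rel deg 0.6336497840788952 res 0.0015060862868341714 yrange 0.1089546592001518 0.14274837236159554 x at hinge 0.46694765112909337
14 50 yaw -0.07202327882095998 rel deg 2.004018504764834 res 0.0011939956225291931 yrange 0.10097781367813521 0.13302411162340788 x at hinge 0.4679779222261138
```

Request:
move_arm --deltas '[{"dp":[0,0,0.0005],"turn":[0,0,0]},{"dp":[0,0,0.001],"turn":[0,0,0]},{"dp":[0,0,0.0015],"turn":[0,0,0]},{"dp":[0,0,0.0015],"turn":[0,0,0]}]'

```text
time: 20.1
tool_pos: [0.4542, 0.1546, 0.0975]
tool_rot: [0.825, 1.571, 0.719]
contact_force: [0.4, 0.3, -0.0]
opening: 0.0004
```

Request:
move_arm --deltas '[{"dp":[0,0,0.0005],"turn":[0,0,0]},{"dp":[0,0,0.001],"turn":[0,0,0]},{"dp":[0,0,0.001],"turn":[0,0,0]},{"dp":[0,0,0.001],"turn":[0,0,0]}]'

```text
time: 20.5
tool_pos: [0.4552, 0.1545, 0.0975]
tool_rot: [1.673, 1.571, 1.567]
contact_force: [0.4, -0.7, 0.6]
opening: 0.0005
```

Run:
```python
from h import *
st();snap(15,("scene",));st();snap(16,("scene",));st();doorfit(15);doorfit(16)
```

```text
t 20.50 pos [0.4552 0.1545 0.0975] F [ 0.42 -0.69  0.58] T [-0.08  0.09  0.02] open 0.0005 toolz ang -0.1064 x [ 0.  0. -1.]
t 20.55 pos [0.4551 0.1545 0.0975] F [0.03 0.04 0.5 ] T [-0.06  0.1  -0.03] open 0.0004 toolz ang -0.1064 x [ 0.  0. -1.]
t 20.60 pos [0.4551 0.1545 0.0975] F [-0.22 -0.29 -0.21] T [-0.08  0.18  0.01] open 0.0006 toolz ang -0.1065 x [ 0.  0. -1.]
15 145 yaw -0.14950411329478125 rel deg -2.4353063037368576 res 0.0014502399741383328 yrange 0.10021754279149958 0.14925700847716833 x at hinge 0.4658977596075358
16 144 yaw -0.15795590592947414 rel deg -2.9195583510245147 res 0.0015121205962086892 yrange 0.08772748570867459 0.1478443088225049 x at hinge 0.4656190724644078
```

Request:
move_arm --deltas '[{"dp":[0,0,0.0005],"turn":[0,0,0]},{"dp":[0,0,0.001],"turn":[0,0,0]},{"dp":[0,0,0.001],"turn":[0,0,0]},{"dp":[0,0,0.001],"turn":[0,0,0]}]'

```text
time: 21.0
tool_pos: [0.456, 0.1544, 0.0975]
tool_rot: [2.829, 1.571, 2.723]
contact_force: [-1.1, 1.0, -0.4]
opening: 0.0005
```

Run:
```python
from h import *
st();snap(17);st();doorfit(17)
p,d=load("scene",17);g=cv2.resize(p[125:205,180:245,::-1],None,fx=6,fy=6,interpolation=cv2.INTER_CUBIC)
p,d=load("top",17);g2=cv2.resize(p[155:235,155:220,::-1],None,fx=6,fy=6,interpolation=cv2.INTER_CUBIC)
cv2.imwrite("pics/k17.png",np.hstack([g,g2]))
```

```text
t 21.00 pos [0.456  0.1544 0.0975] F [-1.13  1.04 -0.37] T [ 0.05  0.2  -0.02] open 0.0005 toolz ang -0.1064 x [-0.  0. -1.]
t 21.10 pos [0.4561 0.1544 0.0975] F [-0.56  1.33 -0.25] T [0.02 0.19 0.02] open 0.0005 toolz ang -0.1065 x [-0.  0. -1.]
17 163 yaw -0.15481414536855154 rel deg -2.739548730642995 res 0.0014257180111887024 yrange 0.08740762761245947 0.1479446384500785 x at hinge 0.4661383038336404
```

View pics/k17.png

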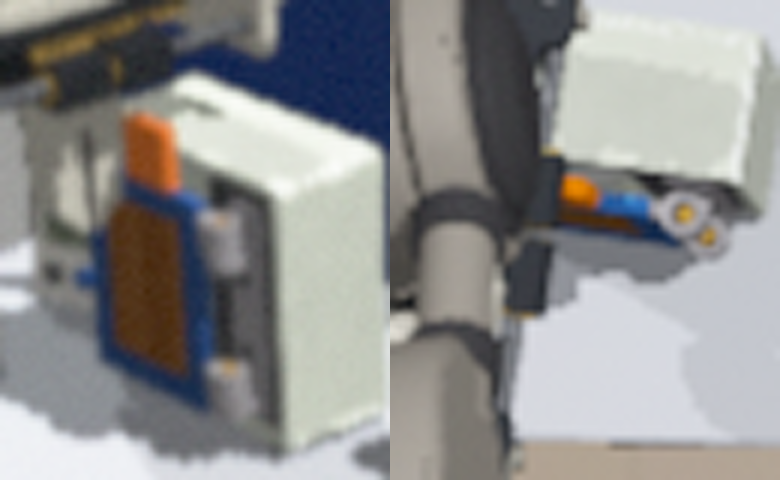

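Request:
move_arm --deltas '[{"dp":[0,0,0.0005],"turn":[0,0,0]},{"dp":[0,0,0.001],"turn":[0,0,0]},{"dp":[0,0,0.001],"turn":[0,0,0]},{"dp":[0,0,0.001],"turn":[0,0,0]}]'

```text
time: 21.5
tool_pos: [0.457, 0.1543, 0.0975]
tool_rot: [2.789, 1.571, 2.683]
contact_force: [-1.9, 1.7, 0.7]
opening: 0.0005
```

Run:
```python
from h import *
st();snap(18,("scene",));st();snap(19,("scene",));st();doorfit(18);doorfit(19)
```

```text
t 21.50 pos [0.457  0.1543 0.0975] F [-1.92  1.71  0.65] T [ 0.08  0.31 -0.04] open 0.0005 toolz ang -0.1065 x [-0.  0. -1.]
t 21.55 pos [0.457  0.1543 0.0975] F [-1.62  1.29 -0.32] T [0.08 0.29 0.03] open 0.0011 toolz ang -0.1065 x [-0.  0. -1.]
t 21.60 pos [0.4571 0.1543 0.0975] F [-1.31  1.88  0.35] T [0.07 0.35 0.03] open 0.0004 toolz ang -0.1064 x [-0.  0. -1.]
18 121 yaw -0.1715870331798145 rel deg -3.7005644124747836 res 0.0012249073491854686 yrange 0.08907379625110941 0.14889661077262029 x at hinge 0.4663264067482614
19 124 yaw -0.17594892956110783 rel deg -3.950482665796278 res 0.0012974860531520648 yrange 0.08777247466291184 0.14881965455217547 x at hinge 0.4660798748094764
```

Strip contact is clear: about 1.6 N, rising about 1 N per mm. Back off gently.

Request:
move_arm --deltas '[{"dp":[0,0,-0.0005],"turn":[0,0,0]},{"dp":[0,0,-0.001],"turn":[0,0,0]},{"dp":[0,0,-0.002],"turn":[0,0,0]},{"dp":[0,0,-0.003],"turn":[0,0,0]},{"dp":[0,0,-0.006],"turn":[0,0,0]},{"dp":[0,0,-0.012],"turn":[0,0,0]},{"dp":[0,0,-0.025],"turn":[0,0,0]},{"dp":[0,0,-0.04],"turn":[0,0,0]},{"dp":[0,0,-0.05],"turn":[0,0,0]},{"dp":[0,0,-0.05],"turn":[0,0,0]}]'

```text
time: 22.6
tool_pos: [0.4061, 0.1597, 0.0976]
tool_rot: [-2.902, 1.57, -3.007]
contact_force: [-0.5, 0.4, 1.1]
opening: 0.0006
```

Request:
move_arm --deltas '[{"dp":[-0.04,0,0],"turn":[0,0,0]},{"dp":[-0.08,0,0],"turn":[0,0,0]},{"dp":[-0.12,0.02,0],"turn":[0,0,0]},{"dp":[-0.15,0.06,0],"turn":[0,0,0]},{"dp":[-0.15,0.1,0],"turn":[0,0,0]},{"dp":[-0.15,0.14,0],"turn":[0,0,0]},{"dp":[-0.15,0.17,0],"turn":[0,0,0]},{"dp":[-0.15,0.19,0],"turn":[0,0,0]},{"dp":[-0.15,0.19,0],"turn":[0,0,0]}]'

```text
time: 23.5
tool_pos: [0.4279, 0.3507, 0.2471]
tool_rot: [1.21, 1.57, 1.106]
contact_force: [1.3, -0.9, 0.0]
opening: 0.0004
```

Run:
```python
from h import *
st();snap(20);doorfit(20,(140,205,190,225))
p,d=load("scene",20);g=cv2.resize(p[125:205,180:245,::-1],None,fx=6,fy=6,interpolation=cv2.INTER_CUBIC)
p,d=load("top",20);g2=cv2.resize(p[155:235,155:220,::-1],None,fx=6,fy=6,interpolation=cv2.INTER_CUBIC)
cv2.imwrite("pics/k20.png",np.hstack([g,g2]))
```

```text
t 23.50 pos [0.4279 0.3507 0.2471] F [ 1.33 -0.88  0.01] T [-0.09  0.13  0.03] open 0.0004 toolz ang -0.1039 x [ 0.     0.001 -1.   ]
20 167 yaw -0.1570829397814358 rel deg -2.8695410750841255 res 0.0013318156152490415 yrange 0.0917784656588744 0.1495520875900929 x at hinge 0.4659104817873356
```

View pics/k20.png

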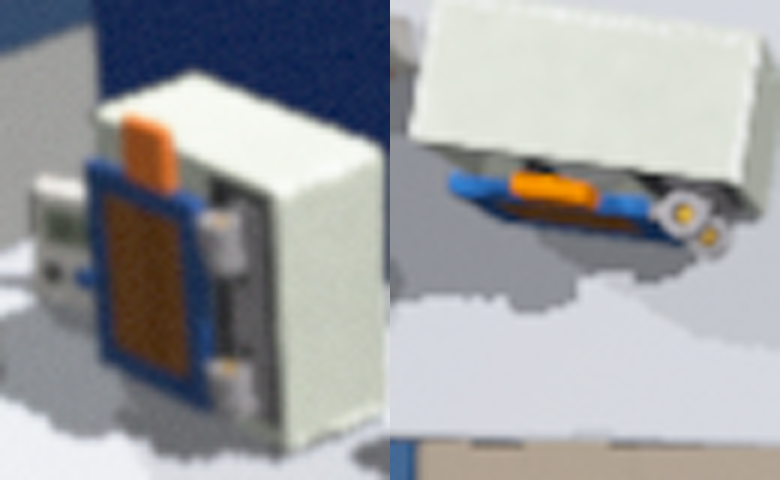

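View pics/scene20.png

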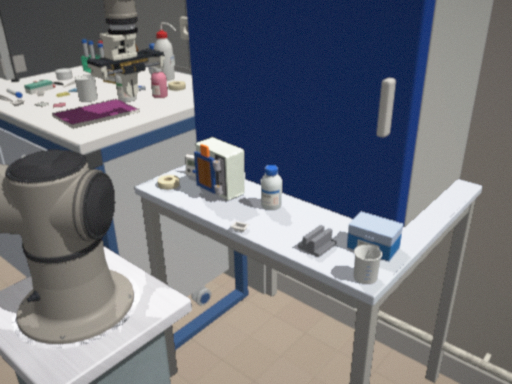

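Run:
```python
from h import *
np.set_printoptions(precision=2,suppress=True)
snap(21)
for k in(20,21):
    p,d=load("top",k);W=world("top",d);Z=W[...,2];hsv=cv2.cvtColor(p,cv2.COLOR_RGB2HSV)
    roi=np.zeros((384,512),bool);roi[175:205,160:222]=1
    t=roi&(Z>.143)&(Z<.155);b=roi&(Z>.113)&(Z<.126)&(hsv[...,0]>95)&(hsv[...,0]<125)&(hsv[...,1]>120)
    for n,m,z in(('tab',t,.148),('panel',b,.120)):
        q=np.array([onz("top",u,v,z)[:2] for v,u in np.argwhere(m)])*1000
        l=cv2.fitLine(q.astype(np.float32),cv2.DIST_HUBER,0,.01,.01).ravel()
        print(n,len(q),q.mean(0),'yaw deg rel',np.degrees(np.arctan(-l[0]/l[1]))+6.13)
    q1=np.array([onz("top",u,v,.148)[:2] for v,u in np.argwhere(t)]).mean(0)*1000
    v=q1-H*1000;print('tab from hinge',v,'yaw rel',np.degrees(np.arctan2(-v[0],v[1]))+6.13)
    kn=roi&(Z>.110)&(Z<.121)&(hsv[...,1]<60);kn[:,:205]=0
    # cabinet rect again
    m=np.zeros((384,512),np.uint8);m[145:200,155:225]=(abs(Z-.132)<.006)[145:200,155:225];m=cv2.morphologyEx(m,cv2.MORPH_OPEN,np.ones((5,5)))
    r=cv2.minAreaRect(np.array([onz("top",u,v,.132)[:2] for v,u in np.argwhere(m)],np.float32)*1000);print(r)
```

```text
tab 46 [472.53 126.58] yaw deg rel 1.5809536
panel 53 [472.54 129.95] yaw deg rel 0.13881397
tab from hinge [ 6.53 48.28] yaw rel -1.5747729572039528
((514.82861328125, 116.79022216796875), (130.55921936035156, 60.37416458129883), 83.85975646972656)
tab 45 [472.58 126.24] yaw deg rel 0.6179242
panel 57 [472.76 132.26] yaw deg rel 0.13853359
tab from hinge [ 6.58 47.94] yaw rel -1.6811263077476832
((514.868896484375, 116.41718292236328), (130.27525329589844, 60.21989059448242), 83.85684204101562)
```

Run:
```python
from h import *
st();print(robot.hand_in())
```

```text
t 23.70 pos [0.4278 0.3476 0.2476] F [ 0.54 -0.16  0.32] T [-0.08  0.08  0.03] open 0.0003 toolz ang -0.1072 x [ 0. -0. -1.]
the job is handed in; nothing more can be done
None
```

The door is hung on both hinge pins and shut against its rubber strip. I handed the job in at about 23.7 s with the arm clear of everything.

- **Hanging:** I lifted the door out of the stand by its tab and carried it open to the front of the cabinet. The pins stood about 6 mm left (cabinet +y) of nominal. Both knuckles slid on with no resistance, seated at the expected height with 5.7 N of contact, and I let go. The camera then showed both pin tips flush in the knuckles.
- **Closing:** I swung the door shut with closed fingers on its outer face. I stopped when the strip pushed back with about 1.6 N on each sideways axis (about 2 N in all), rising about 1 N per mm, then backed off slowly.
- **Last checks:** Seen from above, the panel's top edge is within 0.2° of parallel to the cabinet front. Other fits of the door angle disagreed, from -2.9° to +1.6°. I put that down to camera calibration and noise, because the strip force showed the door had reached the strip.
- **Other objects:** I only judged these by eye. In the final picture the bottle, box, timer, beaker, tape and mould look to be in their original places.

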